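Park the pen body and the nib seating tool in the slanted bench rack

TASK

Put the white pen body and the steel nib seating tool away in the slanted rack: the pen body, closed domed end down, in the widest tube and the seating tool, plain end down and cup head up, in the narrowest tube. Let each one down gently until you feel it come to rest on the cork inside, and only then let go: do not drop it in and do not ram it. Leave the other things on the counter where they are.

Things in the scene. Friction and masses are not known exactly. Their poses are not given: they have to be found in the camera images.
- pen_center (a point): Centre of the white pen body, a round rod 145 mm long lying level on the V-rest. Own x runs along it to the closed domed end (the end that goes down), 72.5 mm from here. From the domed end: barrel of 16 mm diameter to 113 mm, then a stepped grip section about 12 mm thick to the open end. About 40 g. Its barrel 90 to 112 mm from the domed end is clear of the rest, to be gripped.
- pen_foot (a point): Tip of the pen body's closed domed end (on its axis, own x pointing out of the end).
- tool_center (a point): Centre of the steel nib seating tool, a round rod 150 mm long lying level on the V-rest. Own x runs along it to the plain rounded end (the end that goes down), 75 mm from here. From that end: 10 mm diameter to 122 mm (ribbed from 92 mm), then a cup head of 16 mm diameter to 150 mm. About 90 g. Its ribbed part 95 to 118 mm from the plain end is clear of the rest, to be gripped.
- tool_foot (a point): Tip of the seating tool's plain rounded end (on its axis, own x pointing out of the end).
- v_rest: Wooden rest, 75 mm (own x) by 150 mm (own y), two V-grooves along own x 42 mm either side of its middle, lips 42 mm above the counter. Pen body (axis 41 mm up) and seating tool (axis 37 mm up) lie one in each groove, in either order, down-going ends toward own +x, other ends overhanging at own -x. Origin: centre of its underside. Fixed.
- pen_well: Brass tube for the pen body, the widest of three. Origin: centre of its mouth, 100 mm above the counter; own z runs along the tube out of the mouth, 35 degrees from vertical; own y level. Bore 21 mm, flaring over the last 8 mm to 39 mm (43 mm outside). A firm cork plug (gives 1 mm at 8 N) hidden inside has its top between 46 and 74 mm below the mouth: to be felt. Fixed.
- tool_well: Brass tube for the seating tool, the narrowest of three. Origin: centre of its mouth, 100 mm above the counter; own z along the tube out of the mouth, 35 degrees from vertical; own y level. Bore 15 mm, flaring over the last 8 mm to 21 mm (27 mm outside). A firm cork plug (gives 1 mm at 8 N) hidden inside has its top between 46 and 74 mm below the mouth: to be felt. Fixed.
- stick_well: Third tube (bore 18 mm, mouth 34 mm outside), taken by an abrasive stick of 12 by 10 mm that stands 53 mm out of its mouth. The three tubes stand side by side 65 mm apart along own y, in any order, parallel. Origin at its mouth, own z out of the mouth. Fixed; leave alone.
- bottle: Cobalt glass sample bottle with black cap, 49 mm in diameter and 82 mm tall, standing. Origin: centre of its underside. Loose; leave alone.
- slip: Grey stone slip, 80 by 34 by 11 mm, lying flat. Origin: centre of its underside, own x along its length. Loose; leave alone.
- cap: White pen cap, 18 mm in diameter and 65 mm tall, standing on its open end. Origin: centre of its underside. Loose; leave alone.
- loupe: Black eye loupe, 41 mm in diameter and 36 mm tall, standing. Origin: centre of its underside. Loose; leave alone.
- station: Bayonet socket set in the counter (steel flange of 72 mm diameter) with the brass collet holder locked in it, a grinding wheel of 52 mm diameter on top; 100 mm tall. Origin: centre of its underside. Fixed.
Things that resemble listed ones, but are neither listed nor needed, are in the scene too. What is shaped like the part that bears tool_center but green or red is not meant.

How it is judged:
By the outcome, as a careful person would: the job done as asked, in the order asked, and still so for the second after the job is handed in, with the robot touching nothing.
It also fails if it takes over 61 s, if anything falls off the work surface, if the arm or the gripper's body presses on something with over 40 N, if the wrist force passes 120 N, or if a joint passes its speed limit or range.

ROBOT

A 6-joint arm with a two-finger parallel gripper is mounted at the origin on the work surface. World frame = base frame: x ahead of the robot, y to its left, z up, the work surface at z = 0. Lengths are in m, angles in rad, forces in N, time in s.
With the tool pointing down it reaches from about 0.275 to 0.975 m from the base axis. Payload 8.4 kg.
Tool frame: the origin (TCP) lies on the mounting face of the last link; the fingertips stand 190 mm ahead of it and the grasp point (between the pads) lies 171 mm ahead of it; z points along the fingers, x is the direction in which the jaws open and shut, and the axes are right-handed (so a half turn about z gives the same grasp; the last joint's range is limited). The gripper opens to 92 mm and grips with 3 to 60 N. Pads are 20 mm wide; open, the fingers measure 128 mm over their backs; the gripper's body (75 mm by 189 mm) begins 69 mm behind the grasp point.
Start: joints at [-1.281, 0.353, 1.633, -0, 1.155, -0.002], TCP at [0.18, -0.599, 0.405] pointing down, gripper open.
Joint ranges: [-2.63, 2.63], [-0.92, 2.1], [0.06, 2.66], [-1.3, 4.44], [0, 2.69], [-3.02, 3.02]. Speed limits (rad/s): [2.22, 2.22, 2.79, 3.14, 3.14, 3.14].

INTERFACE

Orientations are given as a unit quaternion [x, y, z, w].
In Python, from rig import robot gives the robot as it stands.
- The arm moves only by the tool step_arm, never from a script. Its argument "steps" is a list of rows, each an object with "translation": the shift along the tool's x, y, z in m, a list of three; "turn": the turn, a rotation vector about the tool's x, y, z in degrees, a list of three. In form: [{"translation": [dx, dy, dz], "turn": [wx, wy, wz]}, ...]. A call has 1 to 12 rows; each row is the pose to reach, as a shift and turn from the pose measured when the call began, along the tool's axes at that moment; what a row does not reach only later rows make up. A row lasts 1/8 s, in which the tool goes at most 62.5 mm and 10.7 degrees, less where a joint would pass 70% of its speed; a pose out of reach is approached as far as the arm can. A call with a gripper value outside its range is refused whole. "claw" is the opening, from -1 (shut) to 1 (fully open), so that 0 is half open, set as the call begins (left out, the last holds). The fingers move at their own pace and stop on an object; "grip_force" is the grip in N (left out, the last holds). Time passes only in rows, so rows that repeat a pose let the fingers close. It gives the time, the measured TCP pose, the force and the opening at its end, in the units of the state.
- robot.state(): the state, without advancing time (a new reading comes with each control period).
- robot.camera(name): name is "side" or "top" or "wrist"; returns a dict with "img" (420x560x3 uint8, blue, green, red), "z_map" (420x560 float32, m along the optical axis (not along the pixel's ray), 0 where there is no reading), "vfov" (degrees; the focal length in pixels is half the picture's height over the tangent of half this angle, whatever the lens; pixels are square), "cx", "cy" (the principal point, pixels), "dist_coeffs" ([k1, k2, p1, p2, k3] as OpenCV has them; the pictures are not rectified), "R" (3x3) and "t" (3): a world point X has camera coordinates R X + t; the wrist camera has in their place "tool_from_camera" (4x4, takes a point from camera to tool coordinates, whose origin is the TCP and whose axes are the tool frame's). Camera axes: x right, y down, z forward; pixel columns grow to the right and rows downward; lengths in m; the calibration is good to about 2 mm. A picture is of the moment at which its call begins: read the wrist's pose just before it.
- robot.finish_job(): hands the job in, once; it reports no verdict.
The state is a dict: "t": time; "joint_pos": joint angles; "qvel": joint speeds; "joint_torque": joint torques, N m; "tcp_pos": TCP position; "orientation": TCP orientation; "ft_force": force on the tool from outside, world axes, zero at the start; "torque": the same for the moment, N m; "grip_width": finger opening in m.
Only numpy, scipy, OpenCV 4.12 (cv2) and the standard library are available. Lean on these libraries where they do the work, as an engineer would, in place of code of your own. Each camera call takes 0.05 s, during which the arm holds its last target.

## Working session

There is one attempt and no reset: what is moved stays moved. The work goes in short steps, Python scripts to look and compute and a tool call to move; the robot and the scene stay as the last step left them, time stands still between calls to the robot, and variables do not carry over. Pictures are saved under pics/ and viewed, and the job is handed in when it is done.

Besides the shell and the picture viewer there is one more tool, called after "Request:" by a JSON object that holds its "op" and its "data". step_arm: Moves the arm, as the interface text tells. Its arguments: {"type":"object","properties":{"steps":{"type":"array","items":{"type":"object","properties":{"translation":{"type":"array","items":{"type":"number"}},"turn":{"type":"array","items":{"type":"number"}}}}},"claw":{"type":"number"},"grip_force":{"type":"number"}},"required":["steps"]}

```bash
ls; mkdir -p pics; python3 - <<'E'
from rig import robot
import cv2,pickle
print(robot.state())
d={}
for n in ["side","top","wrist"]:
    c=robot.camera(n); d[n]=c
    cv2.imwrite(f"pics/{n}0.png",c["img"])
    print(n,c["vfov"],c["cx"],c["cy"],c["dist_coeffs"],c.get("R"),c.get("t"),c.get("tool_from_camera"))
pickle.dump(d,open("cams0.pkl","wb"))
E
```

```text
pics
{'t': 0.0, 'joint_pos': array([-1.28142037e+00,  3.53634819e-01,  1.63411393e+00,  2.48441725e-06,
        1.15519139e+00, -2.38426562e-03]), 'qvel': array([ 1.59461994e-04,  7.12267150e-05, -5.99970752e-04,  3.50359610e-04,
        1.16341396e-03,  1.16122083e-03]), 'joint_torque': array([-1.46468672e-03, -5.93838537e+01, -3.34212899e+01,  6.96565770e-02,
        2.36769329e-02, -1.37594971e-04]), 'tcp_pos': array([ 0.17971917, -0.59836671,  0.40398049]), 'orientation': array([ 8.02382999e-01, -5.96809072e-01, -5.38959387e-04, -4.04293228e-04]), 'ft_force': array([ 0.65786754, -0.45361752, -0.65696316]), 'torque': array([-0.05882573, -0.02895634, -0.01295183]), 'grip_width': 0.09210658353770783}
side 47.683764186608926 272.83871175994966 213.59785986523278 [-0.01052645  0.          0.          0.          0.        ] [[ 0.96672547 -0.25485573  0.02214543]
 [-0.14705567 -0.62447008 -0.76708002]
 [ 0.2093239   0.73829918 -0.64116911]] [-0.56883371  0.06485636  0.9790126 ] None
top 56.63990644074721 282.6756567707066 203.8316525050812 [-0.09641097  0.          0.          0.          0.        ] [[ 0.01065201 -0.99993765 -0.00334988]
 [-0.98825957 -0.01001686 -0.1524555 ]
 [ 0.15241244  0.0049345  -0.98830466]] [-0.14431435  0.57266439  0.97162087] None
wrist 60.89908419860864 277.09016097699225 212.08805165546067 [-0.08939021  0.          0.          0.          0.        ] None None [[ 9.99998998e-01 -1.26816708e-03 -6.29428260e-04 -2.58934471e-04]
 [ 1.38821975e-03  9.65593388e-01  2.60052844e-01 -7.22301854e-02]
 [ 2.77981311e-04 -2.60053457e-01  9.65594181e-01  2.02157485e-02]
 [ 0.00000000e+00  0.00000000e+00  0.00000000e+00  1.00000000e+00]]
```

View pics/side0.png

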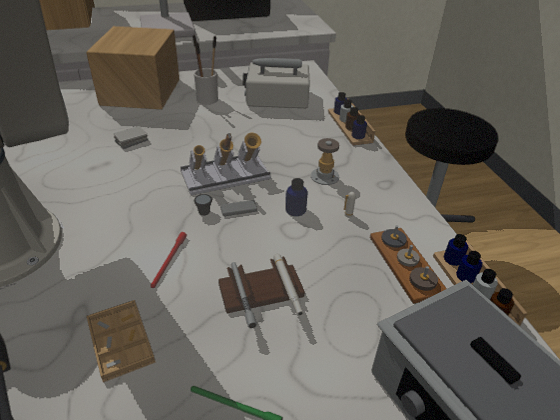

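View pics/top0.png

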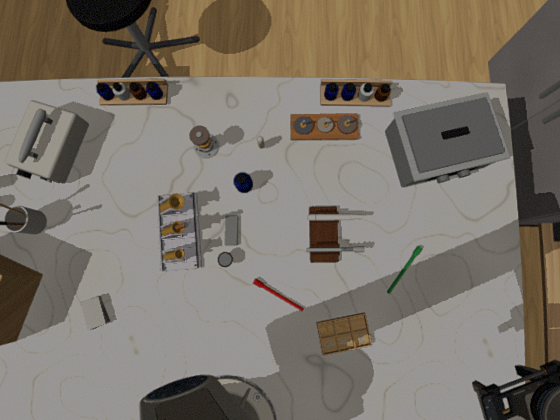

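View pics/wrist0.png

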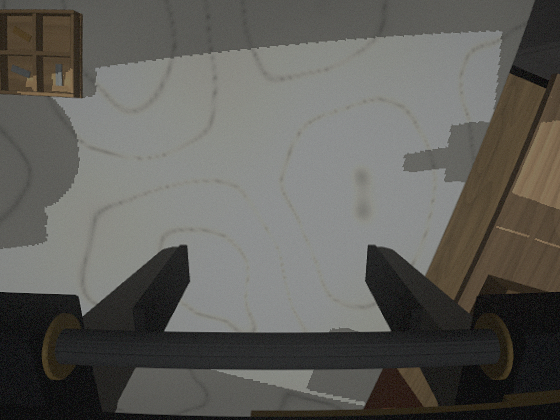

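```bash
cat > h.py <<'E'
import numpy as np,cv2,pickle
from scipy.spatial.transform import Rotation as Ro
def K(c):
    f=210/np.tan(np.radians(c["vfov"]/2)); return np.array([[f,0,c["cx"]],[0,f,c["cy"]],[0,0,1.]])
def cloud(c,pose=None):
    v,u=np.mgrid[0:420,0:560]
    p=cv2.undistortPoints(np.stack([u,v],-1).reshape(-1,1,2).astype(np.float64),K(c),np.array(c["dist_coeffs"])).reshape(420,560,2)
    z=c["z_map"].astype(float); P=np.dstack([p*z[...,None],z])
    if "R" in c: W=(P-c["t"])@c["R"]   # R^T(P-t)
    else:
        T=c["tool_from_camera"]; W=P@T[:3,:3].T+T[:3,3]
        W=W@Ro.from_quat(pose[1]).as_matrix().T+pose[0]
    W[z==0]=np.nan
    return W
def proj(c,X,pose=None):
    X=np.atleast_2d(X).astype(float)
    if "R" in c: R,t=c["R"],c["t"]
    else:
        T=c["tool_from_camera"]; M=np.eye(4); M[:3,:3]=Ro.from_quat(pose[1]).as_matrix(); M[:3,3]=pose[0]
        Q=np.linalg.inv(M@T); R,t=Q[:3,:3],Q[:3,3]
    return cv2.projectPoints(X,cv2.Rodrigues(np.array(R))[0],np.array(t),K(c),np.array(c["dist_coeffs"]))[0].reshape(-1,2)
E
python3 - <<'E'
from h import *
d=pickle.load(open("cams0.pkl","rb"))
W=cloud(d["top"]);S=cloud(d["side"])
for n,(r,c) in dict(pen=(217,325),tool=(250,325),rest=(234,325),w1=(203,173),w2=(228,175),w3=(253,178)).items(): print(n,W[r,c].round(4))
a=cv2.resize(d["top"]["img"][180:280,145:385],None,fx=3.3,fy=3.3,interpolation=cv2.INTER_CUBIC);cv2.imwrite("pics/tc.png",a)
a=cv2.resize(d["side"]["img"][120:335,170:370],None,fx=2.7,fy=2.7,interpolation=cv2.INTER_CUBIC);cv2.imwrite("pics/sc.png",a)
E
```

```text
pen [ 0.5402 -0.2481  0.0475]
tool [ 0.4555 -0.2482  0.0433]
rest [ 0.4987 -0.2512  0.0157]
w1 [0.5722 0.1476 0.0518]
w2 [0.5024 0.1243 0.1034]
w3 [0.4423 0.1211 0.0773]
```

View pics/tc.png

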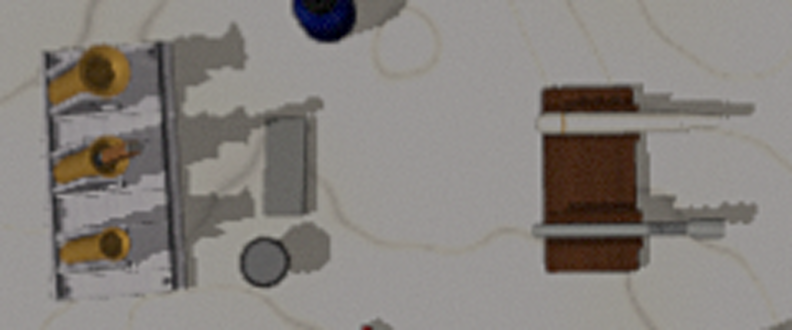

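View pics/sc.png

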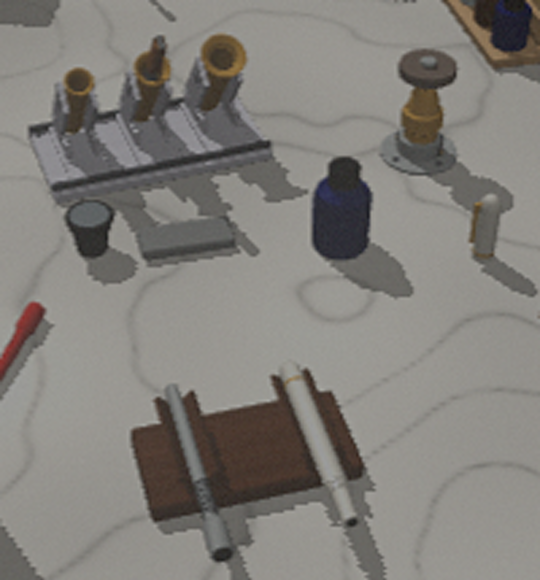

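```bash
python3 - <<'E'
from h import *
d=pickle.load(open("cams0.pkl","rb"))
for n in ["top","side"]:
    W=cloud(d[n]); img=d[n]["img"].astype(int)
    for nm,(x0,x1) in dict(pen=(.51,.57),tool=(.43,.48)).items():
        m=(W[...,0]>x0)&(W[...,0]<x1)&(W[...,1]>-.4)&(W[...,1]<-.15)&(W[...,2]>.028)&(W[...,2]<.07)
        sat=img.max(-1)-img.min(-1); m&=sat<25
        P=W[m]; 
        # axis fit: x = a y + b
        a=np.polyfit(P[:,1],P[:,0],1)
        print(n,nm,m.sum(),"yaw slope",a.round(4),"y",np.percentile(P[:,1],[0,2,98,100]).round(4),"x at mid",np.polyval(a,-.27).round(4),"ztop",np.percentile(P[:,2],[5,50,95]).round(4))
    m=(W[...,0]>.35)&(W[...,0]<.65)&(W[...,1]>.04)&(W[...,1]<.2)&(W[...,2]>.06)&(W[...,2]<.13)
    sat=img.max(-1)-img.min(-1)
    m&=sat>25
    P=W[m]; print(n,"rack",len(P))
    for lo,hi in [(.41,.465),(.47,.53),(.535,.61)]:
        Q=P[(P[:,0]>lo)&(P[:,0]<hi)]; print(lo,len(Q),Q.min(0).round(4),Q.max(0).round(4),np.median(Q,0).round(4))
E
```

```text
top pen 354 yaw slope [-0.029  0.534] y [-0.348  -0.344  -0.2067 -0.2018] x at mid 0.5418 ztop [0.038  0.0463 0.0506]
top tool 301 yaw slope [-0.0319  0.4495] y [-0.3493 -0.3466 -0.2023 -0.1995] x at mid 0.4581 ztop [0.034  0.0402 0.0445]
top rack 518
0.41 130 [0.4295 0.1016 0.0623] [0.4519 0.1505 0.1071] [0.4395 0.1212 0.0903]
0.47 153 [0.4902 0.0961 0.0606] [0.5203 0.1623 0.1289] [0.5019 0.1265 0.0939]
0.535 235 [0.55   0.1083 0.0602] [0.5903 0.1682 0.1137] [0.5702 0.1318 0.0907]
side pen 685 yaw slope [-0.024   0.5335] y [-0.3484 -0.3464 -0.2096 -0.203 ] x at mid 0.54 ztop [0.0382 0.0461 0.0498]
side tool 703 yaw slope [-0.0189  0.4519] y [-0.3497 -0.3489 -0.2077 -0.1998] x at mid 0.457 ztop [0.0352 0.0405 0.0442]
side rack 322
0.41 68 [0.4268 0.1028 0.083 ] [0.4515 0.1278 0.1072] [0.4413 0.1159 0.0988]
0.47 84 [0.4883 0.0959 0.0741] [0.5197 0.1356 0.1297] [0.5004 0.1181 0.099 ]
0.535 170 [0.5496 0.1101 0.066 ] [0.5888 0.1627 0.1113] [0.5718 0.1317 0.0986]
```

```bash
cat >> h.py <<'E'
def tilt(deg,yaw=0.0):
    """tool x = world X (yawed), approach tilted toward +Y by deg"""
    R0=np.array([[1,0,0],[0,-1,0],[0,0,-1.]])
    return Ro.from_rotvec([0,0,yaw])*Ro.from_rotvec([np.radians(deg),0,0])*Ro.from_matrix(R0)
def cmd(s,p,R):
    q=Ro.from_quat(s["orientation"]); 
    tr=q.inv().apply(np.array(p)-s["tcp_pos"]); tu=np.degrees((q.inv()*R).as_rotvec())
    n=max(np.linalg.norm(tr)/.0625,np.linalg.norm(tu)/10.7)
    print("translation",tr.round(4).tolist(),"turn",tu.round(2).tolist(),"rows>=",round(n,1))
def show(s): 
    print("t",round(s["t"],2),"p",s["tcp_pos"].round(4),"z",Ro.from_quat(s["orientation"]).as_matrix()[:,2].round(3),"x",Ro.from_quat(s["orientation"]).as_matrix()[:,0].round(3),"j",s["joint_pos"].round(3),"F",s["ft_force"].round(2),"T",s["torque"].round(3),"w",round(s["grip_width"],4))
E
python3 - <<'E'
from h import *
from rig import robot
s=robot.state(); cmd(s,[.5,-.27,.38],tilt(0))
print(tilt(30).apply([0,0,1]))
E
```

```text
translation [-0.2224, -0.4012, 0.0244] turn [-0.04, 0.05, -73.28] rows>= 7.3
[ 0.         0.5       -0.8660254]
```

Request:
{"op": "step_arm", "data": {"steps": [{"translation":[-0.222,-0.401,0.024],"turn":[0,0,-73.3]},{"translation":[-0.222,-0.401,0.024],"turn":[0,0,-73.3]},{"translation":[-0.222,-0.401,0.024],"turn":[0,0,-73.3]},{"translation":[-0.222,-0.401,0.024],"turn":[0,0,-73.3]},{"translation":[-0.222,-0.401,0.024],"turn":[0,0,-73.3]},{"translation":[-0.222,-0.401,0.024],"turn":[0,0,-73.3]},{"translation":[-0.222,-0.401,0.024],"turn":[0,0,-73.3]},{"translation":[-0.222,-0.401,0.024],"turn":[0,0,-73.3]},{"translation":[-0.222,-0.401,0.024],"turn":[0,0,-73.3]},{"translation":[-0.222,-0.401,0.024],"turn":[0,0,-73.3]},{"translation":[-0.222,-0.401,0.024],"turn":[0,0,-73.3]}]}}

```text
t: 1.52
tcp_pos: [0.499, -0.2716, 0.3804]
orientation: [1.0, -0.001, -0.0, -0.0]
ft_force: [0.3, 0.0, -0.3]
grip_width: 0.0919
```

```bash
cat > look.py <<'E'
from h import *
from rig import robot
import sys
def look(name):
    s=robot.state(); c=robot.camera("wrist"); c["pose"]=(s["tcp_pos"],s["orientation"])
    pickle.dump(c,open(name+".pkl","wb")); cv2.imwrite("pics/"+name+".png",c["img"]); show(s); return s,c
if __name__=="__main__": look(sys.argv[1])
E
python3 - <<'E'
from look import *
s,c=look("rest1")
cmd(s,[.505,-.03,.36],tilt(30))
E
```

```text
t 1.52 p [ 0.499  -0.2716  0.3804] z [-0.001  0.001 -1.   ] x [ 1.    -0.002 -0.001] j [-5.010e-01  2.910e-01  1.781e+00  1.000e-03  1.071e+00 -4.990e-01] F [ 0.27  0.04 -0.3 ] T [-0.083 -0.033  0.004] w 0.0919
translation [0.0055, -0.2416, 0.0206] turn [29.95, 0.0, -0.12] rows>= 3.9
```

View pics/rest1.png

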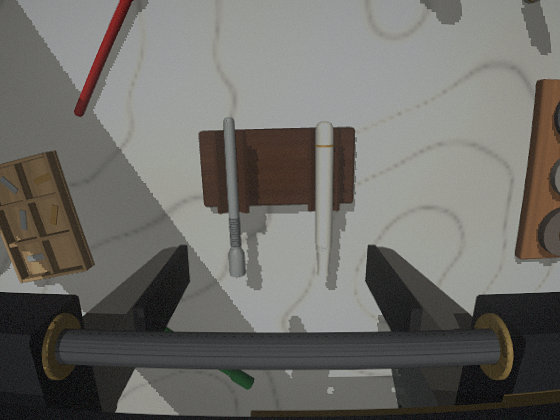

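Request:
{"op": "step_arm", "data": {"steps": [{"translation":[0.0055,-0.2416,0.0206],"turn":[30,0,0]},{"translation":[0.0055,-0.2416,0.0206],"turn":[30,0,0]},{"translation":[0.0055,-0.2416,0.0206],"turn":[30,0,0]},{"translation":[0.0055,-0.2416,0.0206],"turn":[30,0,0]},{"translation":[0.0055,-0.2416,0.0206],"turn":[30,0,0]},{"translation":[0.0055,-0.2416,0.0206],"turn":[30,0,0]},{"translation":[0.0055,-0.2416,0.0206],"turn":[30,0,0]},{"translation":[0.0055,-0.2416,0.0206],"turn":[30,0,0]}]}}

```text
t: 2.58
tcp_pos: [0.5052, -0.0309, 0.3602]
orientation: [0.966, -0.002, 0.0, -0.259]
ft_force: [0.3, 0.3, -0.2]
grip_width: 0.0921
```

```bash
python3 look.py rack1
```

```text
t 2.58 p [ 0.5052 -0.0309  0.3602] z [ 0.002  0.501 -0.866] x [ 1.    -0.003 -0.   ] j [-0.228  0.267  1.925  0.565  1.145 -0.514] F [ 0.35  0.31 -0.18] T [-0.27  -0.119 -0.054] w 0.0921
```

View pics/rack1.png

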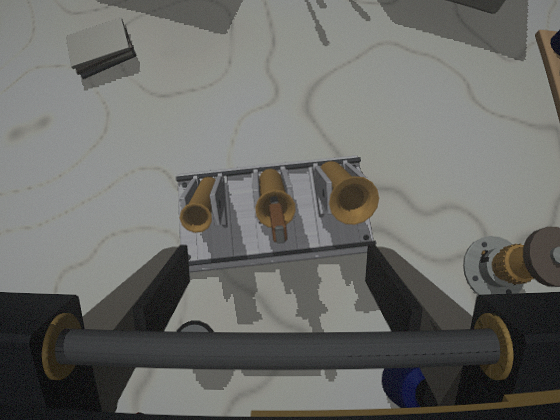

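```bash
cat > rack.py <<'E'
from h import *
from scipy.optimize import least_squares
from scipy.spatial import cKDTree
c=pickle.load(open("rack1.pkl","rb")); img=c["img"]
hsv=cv2.cvtColor(img,cv2.COLOR_BGR2HSV)
m=((hsv[...,1]>100)&(hsv[...,2]>40)).astype(np.uint8); m[:140]=0;m[240:]=0;m[:,:170]=0;m[:,400:]=0
m=cv2.morphologyEx(m,cv2.MORPH_CLOSE,np.ones((7,7)))
def geom(p):
    x,y,yaw=p; Rz=Ro.from_rotvec([0,0,yaw])
    ax=Rz.apply([0,-np.sin(np.radians(35)),np.cos(np.radians(35))]); u=Rz.apply([1,0,0]); v=np.cross(ax,u)
    mid=np.array([x,y,.1]); return mid,ax,u,v
def circ(p,off,r,th):
    mid,ax,u,v=geom(p); return mid+off*u+r*(np.cos(th)[:,None]*u+np.sin(th)[:,None]*v)
if __name__=="__main__":
    cs,_=cv2.findContours(m,cv2.RETR_EXTERNAL,cv2.CHAIN_APPROX_NONE)
    C=np.vstack([k[:,0] for k in cs if len(k)>30]).astype(float); tr=cKDTree(C)
    th=np.radians(np.arange(-190,11,4))
    def res(p):
        return np.concatenate([tr.query(proj(c,circ(p,o,r,th),c["pose"]))[0] for o,r in [(-.065,.0135),(.065,.0215)]])
    best=None
    for y0 in [.1,.11,.12]:
        s=least_squares(res,[.506,y0,0.03],loss="soft_l1",x_scale=[.01,.01,.1],diff_step=1e-3)
        print(s.x.round(4),s.cost.round(2),np.abs(s.fun).mean().round(2))
        if best is None or s.cost<best.cost: best=s
    p=best.x; np.save("rack.npy",p)
    print("tool_well",circ(p,-.065,0,th)[0],"pen_well",circ(p,.065,0,th)[0],"ax",geom(p)[1])
    d=pickle.load(open("cams0.pkl","rb"))
    for nm,cc,po,(r0,r1,c0,c1) in [("w",c,c["pose"],(140,270,170,400)),("t",d["top"],None,(180,280,150,250)),("s",d["side"],None,(120,200,170,290))]:
        k=5 if nm!="w" else 3.4
        a=cv2.resize(cc["img"][r0:r1,c0:c1],None,fx=k,fy=k,interpolation=cv2.INTER_CUBIC)
        for o,r in [(-.065,.0135),(0,.017),(.065,.0215)]:
            q=((proj(cc,circ(p,o,r,np.linspace(0,6.28,60)),po)-[c0,r0]+.5)*k-.5)
            cv2.polylines(a,[q.round().astype(int)],True,(0,255,0),1)
        cv2.imwrite(f"pics/ov_{nm}.png",a)
E
python3 rack.py
```

```text
[ 0.5029  0.1299 -0.0244] 255.37 3.19
[0.5029 0.1213 0.1069] 40.93 0.88
[0.5029 0.1213 0.1065] 40.91 0.88
tool_well [0.43829812 0.11436679 0.1       ] pen_well [0.56756088 0.12819209 0.1       ] ax [ 0.06099894 -0.57032364  0.81915204]
```

View pics/ov_w.png

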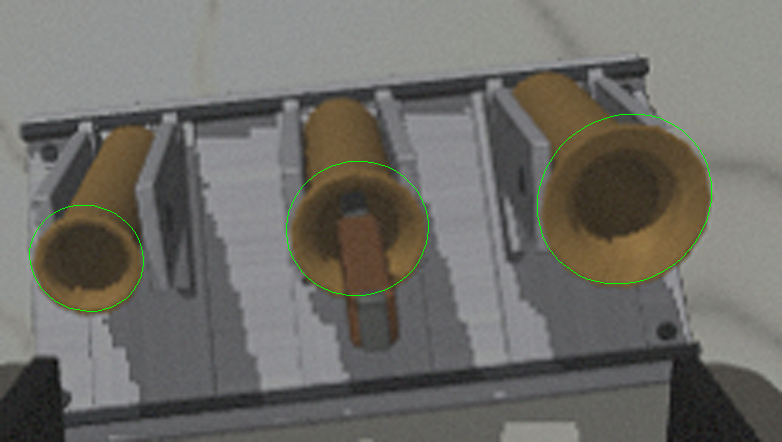

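View pics/ov_t.png

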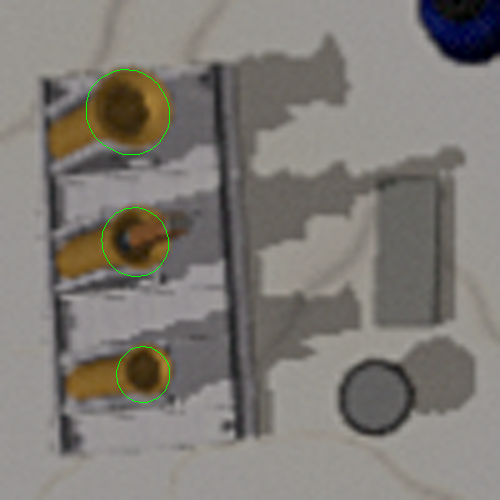

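View pics/ov_s.png

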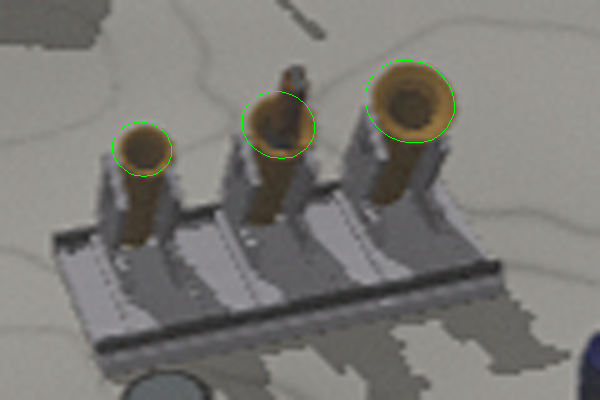

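```bash
python3 - <<'E'
from h import *
c=pickle.load(open("rest1.pkl","rb")); d=pickle.load(open("cams0.pkl","rb"))
for cn,cc,po in [("wrist",c,c["pose"]),("top",d["top"],None),("side",d["side"],None)]:
  W=cloud(cc,po)
  hsv=cv2.cvtColor(cc["img"],cv2.COLOR_BGR2HSV)
  for nm,(x0,x1,z0) in dict(pen=(.52,.56,.03),tool=(.43,.485,.029)).items():
    m=(W[...,0]>x0)&(W[...,0]<x1)&(W[...,1]>-.37)&(W[...,1]<-.18)&(W[...,2]>z0)&(W[...,2]<.06)&(hsv[...,1]<60)
    n,l,st,ce=cv2.connectedComponentsWithStats(m.astype(np.uint8)); k=1+np.argmax(st[1:,4]); m=l==k
    P=W[m]; u=np.array([0,1.])
    # bin along y: midpoints in x
    ys=np.arange(P[:,1].min()+.004,P[:,1].max()-.004,.005); M=[]
    for y in ys:
        q=P[np.abs(P[:,1]-y)<.003]
        if len(q)>4: M.append([y,(q[:,0].min()+q[:,0].max())/2,q[:,2].max(),q[:,0].max()-q[:,0].min()])
    M=np.array(M); a=np.polyfit(M[:,0],M[:,1],1); 
    y0,y1=np.percentile(P[:,1],[.5,99.5])
    print(cn,nm,m.sum(),"slope",a[0].round(4),"x@-.3:",np.polyval(a,-.3).round(4),"x@-.275",np.polyval(a,-.275).round(4),"y",P[:,1].min().round(4),P[:,1].max().round(4),"zmax",np.median(M[:,2]).round(4), "w",M[:,3].round(3)[::3])
E
```

```text
wrist pen 2120 slope -0.0125 x@-.3: 0.5409 x@-.275 0.5406 y -0.3463 -0.2238 zmax 0.0502 w [0.011 0.012 0.014 0.014 0.026 0.016 0.017 0.017]
wrist tool 1951 slope -0.027 x@-.3: 0.4571 x@-.275 0.4565 y -0.3477 -0.1982 zmax 0.0433 w [0.016 0.016 0.01  0.01  0.022 0.011 0.011 0.011 0.011 0.011]
top pen 292 slope -0.0351 x@-.3: 0.5426 x@-.275 0.5418 y -0.348 -0.2246 zmax 0.0508 w [0.01  0.011 0.013 0.013 0.015 0.015 0.015 0.015]
top tool 257 slope -0.0348 x@-.3: 0.459 x@-.275 0.4582 y -0.3493 -0.1995 zmax 0.0437 w [0.013 0.013 0.008 0.008 0.01  0.008 0.008 0.008 0.008 0.01 ]
side pen 546 slope -0.0033 x@-.3: 0.542 x@-.275 0.5419 y -0.3484 -0.203 zmax 0.0502 w [0.011 0.011 0.015 0.014 0.019 0.016 0.017 0.018 0.017 0.023]
side tool 474 slope -0.0176 x@-.3: 0.4579 x@-.275 0.4574 y -0.3497 -0.1998 zmax 0.0434 w [0.015 0.014 0.01  0.01  0.018 0.01  0.009 0.017 0.015 0.017]
```

```bash
cat > kin.py <<'E'
from h import *
def fkR(j): 
    return Ro.from_euler('z',j[0])*Ro.from_euler('y',j[1]+j[2])*Ro.from_euler('z',j[3])*Ro.from_euler('y',j[4])*Ro.from_euler('z',j[5])
E
python3 - <<'E'
from kin import *
J=np.array([[-1.281,.3536,1.634,0,1.1552,-.0024],[-.501,.291,1.781,.001,1.071,-.499],[-.228,.267,1.925,.565,1.145,-.514]])
P=np.array([[.1797,-.5984,.4040],[.499,-.2716,.3804],[.5052,-.0309,.3602]])
for j in J: print(fkR(j).as_matrix()[:,[0,2]].T.round(3).tolist())
# linear fit p = Rz(j1)[a1,0,h] + Rz Ry(j2) [o2,0,L2] + Rz Ry(j23)[o3,0,L3] + R[:,2] d6
A=[];b=[]
for j,p in zip(J,P):
    Z=Ro.from_euler('z',j[0]);B=(Z*Ro.from_euler('y',j[1])).as_matrix();C=(Z*Ro.from_euler('y',j[1]+j[2])).as_matrix()
    A.append(np.column_stack([Z.as_matrix()[:,0],[0,0,1],B[:,2],C[:,2],fkR(j).as_matrix()[:,2]]));b.append(p)
A=np.vstack(A);b=np.concatenate(b);x,r,k,sv=np.linalg.lstsq(A,b,rcond=1e-4);print("a1 h L2 L3 d6",x.round(4),k,sv.round(4),np.abs(A@x-b).max())
c=pickle.load(open("rest1.pkl","rb"));W=cloud(c,c["pose"])
hsv=cv2.cvtColor(c["img"],cv2.COLOR_BGR2HSV)
m=(hsv[...,1]>60)&(W[...,2]>.008)&(W[...,0]>.40)&(W[...,0]<.6)&(W[...,1]>-.33)&(W[...,1]<-.17)
Q=W[m]
for x in np.arange(.43,.58,.01):
    q=Q[np.abs(Q[:,0]-x)<.004]; 
    if len(q): print(x.round(3),len(q),q[:,1].min().round(4),q[:,1].max().round(4),q[:,2].max().round(4))
E
```

```text
[[-0.288, 0.958, 0.001], [-0.0, 0.001, -1.0]]
[[-1.0, 0.002, 0.001], [-0.001, 0.001, -1.0]]
[[-1.0, 0.003, 0.0], [0.001, 0.5, -0.866]]
a1 h L2 L3 d6 [-0.056   0.1274  0.6887  0.4845  0.1734] 5 [3.0469 2.3492 0.4298 0.1043 0.0419] 0.002208525938118544
0.43 626 -0.2837 -0.211 0.29
0.44 599 -0.2844 -0.2102 0.3033
0.45 3678 -0.2845 -0.2102 0.3154
0.46 400 -0.2839 -0.2104 0.3148
0.47 896 -0.2842 -0.2103 0.3131
0.48 651 -0.2828 -0.2096 0.3126
0.49 697 -0.2828 -0.2096 0.3128
0.5 883 -0.2831 -0.2096 0.3128
0.51 875 -0.283 -0.2096 0.3128
0.52 941 -0.282 -0.2088 0.3133
0.53 978 -0.2824 -0.2087 0.3144
0.54 467 -0.2811 -0.222 0.3153
0.55 3419 -0.2838 -0.2079 0.3152
0.56 584 -0.2809 -0.2086 0.3058
0.57 438 -0.2808 -0.2086 0.2868
```

```bash
cat >> kin.py <<'E'
from scipy.optimize import least_squares
LK=[-0.056,0.1274,0.6887,0.4845,0.1734]
lo=np.array([-2.63,-.92,.06,-1.3,0,-3.02]);hi=np.array([2.63,2.1,2.66,4.44,2.69,3.02])
FLIP=Ro.from_euler('z',np.pi)
def fk(j,L=None):
    a1,h,L2,L3,d6=L if L is not None else LK
    Z=Ro.from_euler('z',j[0]);R=fkR(j)
    p=Z.apply([a1,0,h])+(Z*Ro.from_euler('y',j[1])).apply([0,0,L2])+(Z*Ro.from_euler('y',j[1]+j[2])).apply([0,0,L3])+R.apply([0,0,d6])
    return p,R*FLIP
def ik(p,R,j0):
    def f(j):
        q,S=fk(j); return np.concatenate([(q-p)*10,(S.inv()*R).as_rotvec()])
    s=least_squares(f,np.clip(j0,lo+1e-3,hi-1e-3),bounds=(lo,hi)); return s.x,np.abs(s.fun).max()
AX=np.array([0.0610,-0.5703,0.8192]); PEN=np.array([.5676,.1282,.1]);TOOL=np.array([.4383,.1144,.1])
def insert_pose(well,depth,grip,fwd,T,yr=.1067):
    """tip at mouth - depth*AX; grip = dist foot->grip; fwd=item ahead of grasp point"""
    R=tilt(T-55,yr); g=well+AX*(grip-depth); return g-R.apply([0,0,.171+fwd]),R
def pick_pose(gp,fwd,T,yr=.027):
    R=tilt(T,yr); return np.array(gp)-R.apply([0,0,.171+fwd]),R
E
python3 - <<'E'
from kin import *
L=None
J0=np.array([-.228,.267,1.925,.565,1.145,-.514])
for T in [0,10,20,30]:
    j,e=ik(*pick_pose([.5418,-.3035,.041],.008,T),[-.5,.3,1.8,0,1.07,-.5]); print(T,"pick",j.round(2),round(e,4))
    for w,g,n in [(PEN,.101,"pen"),(TOOL,.1065,"tool")]:
        for dep in [-.04,.06]:
            p,R=insert_pose(w,dep,g,.008,T); best=min((ik(p,R,j0) for j0 in [J0,[.3,.3,1.8,-1,1,1],[.3,.3,1.8,3.1,1,-2],[.3,.3,1.8,0,1,.3],[.3,.3,1.8,4,1,-2.9]]),key=lambda t:t[1])
            print(T,n,dep,p.round(3),best[0].round(2),round(best[1],4))
E
```

```text
0 pick [-0.51  0.5   1.84 -0.    0.8  -0.54] 0.0
0 pen -0.04 [0.561 0.194 0.318] [ 0.55  0.5   1.78 -0.84  1.46  0.81] 0.0
0 pen 0.06 [0.554 0.251 0.236] [ 0.63  0.61  1.79 -0.8   1.43  0.93] 0.0
0 tool -0.04 [0.432 0.177 0.323] [ 0.65  0.36  2.01 -0.78  1.45  0.93] 0.0
0 tool 0.06 [0.426 0.234 0.241] [ 0.74  0.5   2.02 -0.74  1.39  1.07] 0.0
10 pick [-0.59  0.54  1.78  0.18  0.93 -0.73] 0.0
10 pen -0.04 [0.563 0.174 0.342] [ 0.49  0.43  1.77 -0.73  1.36  0.7 ] 0.0
10 pen 0.06 [0.557 0.231 0.26 ] [ 0.58  0.54  1.79 -0.71  1.31  0.84] 0.0
10 tool -0.04 [0.434 0.157 0.347] [ 0.58  0.29  2.   -0.7   1.35  0.82] 0.0
10 tool 0.06 [0.428 0.214 0.265] [ 0.68  0.41  2.03 -0.67  1.27  0.97] 0.0
20 pick [-0.66  0.6   1.71  0.3   1.08 -0.86] 0.0
20 pen -0.04 [0.565 0.15  0.362] [ 0.42  0.38  1.76 -0.61  1.27  0.58] 0.0
20 pen 0.06 [0.559 0.207 0.28 ] [ 0.51  0.48  1.8  -0.6   1.2   0.72] 0.0
20 tool -0.04 [0.436 0.133 0.367] [ 0.5   0.22  1.99 -0.59  1.25  0.68] 0.0
20 tool 0.06 [0.43  0.19  0.285] [ 0.6   0.34  2.04 -0.58  1.16  0.84] 0.0
30 pick [-0.72  0.66  1.64  0.4   1.24 -0.96] 0.0
30 pen -0.04 [0.568 0.123 0.378] [ 0.34  0.34  1.75 -0.46  1.19  0.43] 0.0
30 pen 0.06 [0.562 0.18  0.296] [ 0.43  0.43  1.81 -0.47  1.09  0.58] 0.0
30 tool -0.04 [0.439 0.106 0.382] [ 0.39  0.17  1.98 -0.46  1.16  0.51] 0.0
30 tool 0.06 [0.433 0.163 0.3  ] [ 0.51  0.28  2.05 -0.47  1.05  0.68] 0.0
```

```bash
python3 - <<'E'
from kin import *
from rig import robot
s=robot.state()
p,R=pick_pose([.5418,-.3035,.041],.008,20); print(p)
cmd(s,p-R.apply([0,0,.07]),R)
E
```

```text
[ 0.54345278 -0.36469929  0.20920498]
translation [0.0401, 0.3523, -0.1054] turn [-10.04, -0.73, -1.58] rows>= 5.9
```

Request:
{"op": "step_arm", "data": {"claw": 0.0, "grip_force": 20, "steps": [{"translation":[0.0401,0.3523,-0.1054],"turn":[-10.04,-0.73,-1.58]},{"translation":[0.0401,0.3523,-0.1054],"turn":[-10.04,-0.73,-1.58]},{"translation":[0.0401,0.3523,-0.1054],"turn":[-10.04,-0.73,-1.58]},{"translation":[0.0401,0.3523,-0.1054],"turn":[-10.04,-0.73,-1.58]},{"translation":[0.0401,0.3523,-0.1054],"turn":[-10.04,-0.73,-1.58]},{"translation":[0.0401,0.3523,-0.1054],"turn":[-10.04,-0.73,-1.58]},{"translation":[0.0401,0.3523,-0.1054],"turn":[-10.04,-0.73,-1.58]},{"translation":[0.0401,0.3523,-0.1054],"turn":[-10.04,-0.73,-1.58]},{"translation":[0.0401,0.3523,-0.1054],"turn":[-10.04,-0.73,-1.58]},{"translation":[0.0401,0.3523,-0.1054],"turn":[-10.04,-0.73,-1.58]}]}}

```text
t: 3.88
tcp_pos: [0.5443, -0.3876, 0.2757]
orientation: [0.985, 0.014, -0.002, -0.174]
ft_force: [-0.6, -0.2, 0.3]
grip_width: 0.046
```

```bash
python3 - <<'E'
from kin import *
from look import look
s,c=look("pick1")
p,R=pick_pose([.5418,-.3035,.041],.008,20)
cmd(s,p,R)
# overlay predicted grip points
f=np.array([-.027,1,0])
im=c["img"].copy()
for g in ([.5418,-.3035,.041],[.458,-.3053,.037]):
    for dd in (-.045,-.01,.01,.1): 
        q=proj(c,np.array(g)+f*dd,c["pose"])[0]; print(q.round(1)); cv2.circle(im,tuple(int(v) for v in q.round()),2,(0,0,255),-1)
cv2.imwrite("pics/pick1o.png",im)
E
```

```text
t 3.88 p [ 0.5443 -0.3876  0.2757] z [-0.009  0.342 -0.94 ] x [1.    0.028 0.   ] j [-0.687  0.613  1.549  0.278  1.226 -0.842] F [-0.58 -0.18  0.29] T [-0.162 -0.093 -0.05 ] w 0.046
translation [-0.0002, 0.0012, 0.0703] turn [0.01, 0.01, 0.08] rows>= 1.1
[278.2 297.7]
[278.1 245. ]
[278.1 215.3]
[278.1  88. ]
[155.6 295.2]
[156.6 244. ]
[157.3 215.1]
[162.2  90.9]
```

View pics/pick1o.png

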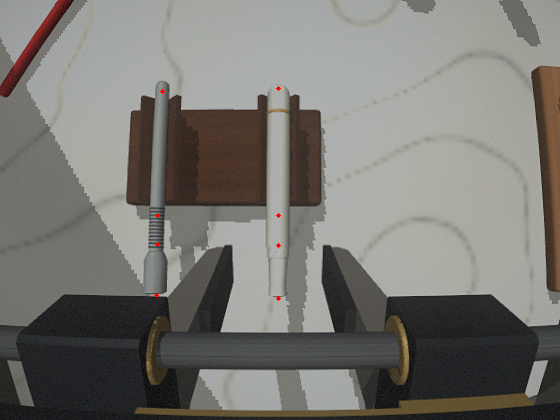

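Request:
{"op": "step_arm", "data": {"steps": [{"translation":[0,0,0.03],"turn":[0,0,0]},{"translation":[0,0,0.055],"turn":[0,0,0]},{"translation":[0,0,0.07],"turn":[0,0,0]},{"translation":[0,0,0.07],"turn":[0,0,0]},{"translation":[0,0,0.07],"turn":[0,0,0]}]}}

```text
t: 4.55
tcp_pos: [0.5441, -0.3641, 0.2108]
orientation: [0.985, 0.014, -0.002, -0.173]
ft_force: [0.0, -0.8, 0.1]
grip_width: 0.0459
```

Request:
{"op": "step_arm", "data": {"claw": -1, "grip_force": 20, "steps": [{"translation":[0,0,0],"turn":[0,0,0]},{"translation":[0,0,0],"turn":[0,0,0]},{"translation":[0,0,0],"turn":[0,0,0]},{"translation":[0,0,0],"turn":[0,0,0]},{"translation":[0,0,0],"turn":[0,0,0]},{"translation":[0,0,0],"turn":[0,0,0]}]}}

```text
t: 5.3
tcp_pos: [0.5441, -0.3642, 0.2108]
orientation: [0.985, 0.014, -0.002, -0.173]
ft_force: [-0.0, 0.1, 1.4]
grip_width: 0.0155
```

```bash
python3 - <<'E'
from kin import *
from look import look
s,c=look("grip1")
cmd(s,s["tcp_pos"]+[0,0,.1],Ro.from_quat(s["orientation"]))
E
```

```text
t 5.3 p [ 0.5441 -0.3642  0.2108] z [-0.008  0.341 -0.94 ] x [1.    0.028 0.001] j [-0.661  0.674  1.611  0.301  1.101 -0.859] F [-0.04  0.12  1.4 ] T [-0.165  0.065  0.083] w 0.0155
translation [0.0001, -0.0341, -0.094] turn [0.0, 0.0, 0.0] rows>= 1.6
```

View pics/grip1.png

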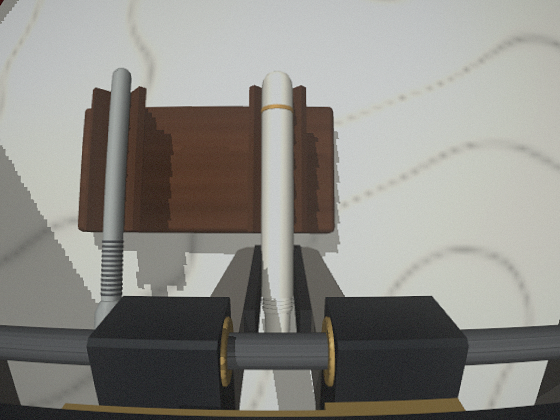

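Request:
{"op": "step_arm", "data": {"steps": [{"translation":[0,-0.014,-0.0376],"turn":[0,0,0]},{"translation":[0,-0.034,-0.094],"turn":[0,0,0]},{"translation":[0,-0.034,-0.094],"turn":[0,0,0]},{"translation":[0,-0.034,-0.094],"turn":[0,0,0]}]}}

```text
t: 5.85
tcp_pos: [0.5437, -0.3641, 0.3104]
orientation: [0.985, 0.014, -0.002, -0.173]
ft_force: [0.4, -0.6, -1.2]
grip_width: 0.015
```

```bash
python3 - <<'E'
from kin import *
from look import look
s,c=look("lift1")
W=cloud(c,c["pose"]); R=Ro.from_quat(s["orientation"]); 
L=R.inv().apply((W-s["tcp_pos"]).reshape(-1,3)).reshape(W.shape)
m=(np.abs(L[...,0])<.02)&(L[...,2]>.15)&(L[...,2]<.26)&(L[...,1]<-.03)&(L[...,1]>-.14)
Q=L[m]
print("foot-end tool coords: ymin",Q[:,1].min())
for y in np.arange(-.095,-.03,.01):
    q=Q[np.abs(Q[:,1]-y)<.003]; print(y.round(3),len(q),((q[:,0].min()+q[:,0].max())/2).round(4),(q[:,0].max()-q[:,0].min()).round(4),"zmin",q[:,2].min().round(4))
p,R2=insert_pose(PEN,-.04,.100,.0095,20); print(p,R2.apply([0,0,1]))
cmd(s,p,R2)
E
```

```text
t 5.85 p [ 0.5437 -0.3641  0.3104] z [-0.008  0.341 -0.94 ] x [1.    0.028 0.001] j [-0.661  0.553  1.567  0.281  1.259 -0.808] F [ 0.37 -0.59 -1.18] T [-0.209 -0.094  0.013] w 0.015
foot-end tool coords: ymin -0.09530268907323623
-0.095 112 -0.0009 0.0121 zmin 0.2055
-0.085 378 -0.0009 0.0155 zmin 0.2013
-0.075 368 -0.0009 0.0153 zmin 0.1974
-0.065 396 -0.0006 0.0157 zmin 0.1941
-0.055 411 -0.0006 0.0156 zmin 0.1899
-0.045 417 -0.0007 0.0154 zmin 0.1864
-0.035 423 -0.0007 0.0153 zmin 0.1831
[0.56511424 0.15129976 0.36254494] [ 0.06108454 -0.57031448 -0.81915204]
translation [0.0361, -0.5015, 0.1264] turn [-54.89, 0.53, -4.63] rows>= 8.3
```

View pics/lift1.png

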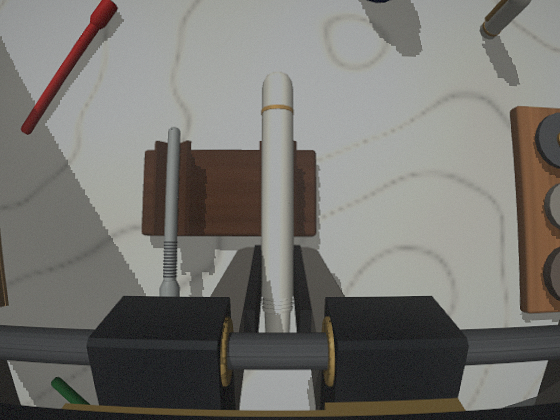

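```bash
python3 - <<'E'
from kin import *
from rig import robot
s=robot.state()
p,R2=insert_pose(PEN,-.04,.101,.0088,20); p=p-R2.apply([-.0007,0,0]); print(p)
cmd(s,p,R2)
E
```

```text
[0.56591402 0.15040479 0.36279074]
translation [0.037, -0.5008, 0.1255] turn [-54.95, 0.6, -4.62] rows>= 8.3
```

Request:
{"op": "step_arm", "data": {"steps": [{"translation":[0.0037,-0.05,0.0126],"turn":[-5.5,0.06,-0.46]},{"translation":[0.0074,-0.1,0.025],"turn":[-11,0.12,-0.92]},{"translation":[0.011,-0.15,0.0377],"turn":[-16.5,0.18,-1.39]},{"translation":[0.0148,-0.2,0.05],"turn":[-22,0.24,-1.85]},{"translation":[0.0185,-0.25,0.0628],"turn":[-27.5,0.3,-2.31]},{"translation":[0.022,-0.3,0.0753],"turn":[-33,0.36,-2.77]},{"translation":[0.026,-0.35,0.0879],"turn":[-38.5,0.42,-3.23]},{"translation":[0.0296,-0.4,0.1],"turn":[-44,0.48,-3.7]},{"translation":[0.033,-0.45,0.113],"turn":[-49.5,0.54,-4.16]},{"translation":[0.037,-0.5,0.1255],"turn":[-54.95,0.6,-4.62]},{"translation":[0.037,-0.5,0.1255],"turn":[-54.95,0.6,-4.62]},{"translation":[0.037,-0.5,0.1255],"turn":[-54.95,0.6,-4.62]}]}}

```text
t: 7.4
tcp_pos: [0.5655, 0.1494, 0.3609]
orientation: [0.952, 0.052, 0.015, 0.3]
ft_force: [-0.2, -0.9, -1.3]
grip_width: 0.0156
```

```bash
cat > chk.py <<'E'
from kin import *
from look import *
import rack
def overlay(tag,well,off,r,names=("wrist","top","side")):
    s=robot.state(); show(s)
    pr=np.load("rack.npy"); out=[]
    for n in names:
        c=robot.camera(n); po=(s["tcp_pos"],s["orientation"]) if n=="wrist" else None
        c["pose"]=po; pickle.dump(c,open(f"{tag}_{n}.pkl","wb"))
        q=proj(c,rack.circ(pr,off,r,np.linspace(0,6.28,60)),po)
        ln=proj(c,np.array([well-AX*.03,well+AX*.1]),po)
        ctr=proj(c,well,po)[0]; w=80 if n=="wrist" else 45
        r0=int(np.clip(ctr[1]-w,0,420-2*w)); c0=int(np.clip(ctr[0]-w,0,560-2*w)); k=390/(2*w)
        a=cv2.resize(c["img"][r0:r0+2*w,c0:c0+2*w],None,fx=k,fy=k,interpolation=cv2.INTER_CUBIC)
        cv2.polylines(a,[((q-[c0,r0]+.5)*k-.5).round().astype(int)],True,(0,255,0),1)
        cv2.polylines(a,[((ln-[c0,r0]+.5)*k-.5).round().astype(int)],False,(255,0,255),1)
        out.append(cv2.resize(a,(390,390)))
    cv2.imwrite(f"pics/{tag}.png",np.hstack(out[:2])); 
    if len(out)>2: cv2.imwrite(f"pics/{tag}_s.png",out[2])
    return s
E
python3 - <<'E'
from chk import *
s=overlay("hov1",PEN,.065,.0215)
p,R2=insert_pose(PEN,-.04,.101,.0088,20); p=p-R2.apply([-.0007,0,0]); cmd(s,p,R2)
p,R2=insert_pose(PEN,.0,.101,.0088,20); p=p-R2.apply([-.0007,0,0]); cmd(s,p,R2)
E
```

```text
t 7.4 p [0.5655 0.1494 0.3609] z [ 0.059 -0.57  -0.819] x [ 0.994  0.107 -0.003] j [ 0.414  0.404  1.738 -0.608  1.271  0.572] F [-0.17 -0.85 -1.28] T [ 0.319 -0.079  0.028] w 0.0156
translation [0.0006, 0.0003, -0.0021] turn [-0.01, 0.12, 0.13] rows>= 0.0
translation [0.0007, -0.0373, 0.0116] turn [-0.01, 0.12, 0.13] rows>= 0.6
```

View pics/hov1.png

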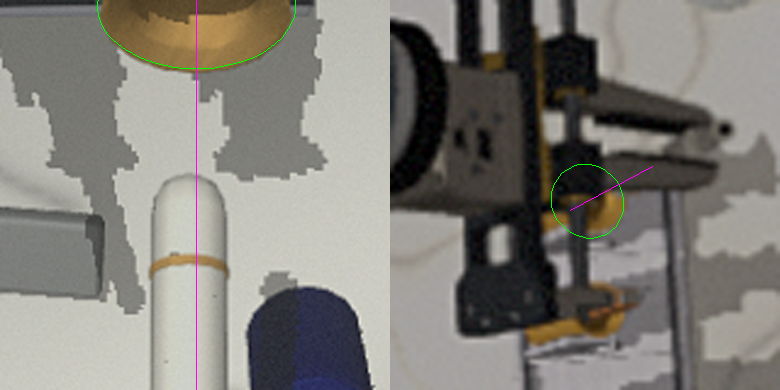

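View pics/hov1_s.png

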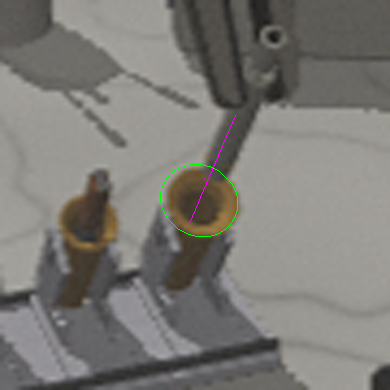

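```bash
python3 - <<'E'
from kin import *
s=None
for n in ["wrist","side"]:
    c=pickle.load(open(f"hov1_{n}.pkl","rb")); W=cloud(c,c["pose"]); hsv=cv2.cvtColor(c["img"],cv2.COLOR_BGR2HSV)
    rel=W-PEN; a=rel@AX; u=np.array([.9943,.1065,0]); v=np.cross(AX,u); x=rel@u; y=rel@v
    m=(a>.035)&(a<.16)&(np.hypot(x,y)<.025)&((hsv[...,1]<70))
    print(n,m.sum())
    for lo in np.arange(.035,.12,.01):
        k=m&(a>=lo)&(a<lo+.01)
        if k.sum()>5: print(lo.round(3),k.sum(),"x mid",((x[k].min()+x[k].max())/2*1e3).round(1),"x med",(np.median(x[k])*1e3).round(1),"w",((x[k].max()-x[k].min())*1e3).round(1),"v range",(np.percentile(y[k],[2,50,98])*1e3).round(1))
    # normal cut: circle fit for side
    # rim points
    m=(np.abs(a)<.004)&(np.hypot(x,y)<.027)&(hsv[...,1]>80)
    if m.sum()>5: print("rim",m.sum(),"x",(np.percentile(x[m],[2,98])*1e3).round(1),"v",(np.percentile(y[m],[2,98])*1e3).round(1))
print(v)
E
```

```text
wrist 8903
0.035 168 x mid -1.6 x med -1.6 w 14.4 v range [-1.3  3.8  5.8]
0.045 582 x mid -1.6 x med -1.6 w 15.4 v range [-2.   4.5  6.4]
0.055 465 x mid -1.6 x med -1.6 w 15.3 v range [-1.6  4.6  6.4]
0.065 627 x mid -1.3 x med -1.5 w 15.7 v range [-1.6  4.4  6.3]
0.075 644 x mid -1.3 x med -1.0 w 15.6 v range [-1.6  4.3  6.3]
0.085 646 x mid -1.3 x med -1.5 w 15.5 v range [-1.4  4.3  6.3]
0.095 662 x mid -1.2 x med -1.0 w 15.4 v range [-1.2  4.3  6.2]
0.105 665 x mid -1.2 x med -1.0 w 15.3 v range [-1.3  4.3  6.2]
0.115 671 x mid -1.2 x med -1.0 w 15.2 v range [-1.   4.2  6.2]
rim 1374 x [-19.4  19.1] v [-20.8   3.2]
side 409
0.045 10 x mid -2.4 x med -5.6 w 11.2 v range [-9.6 -6.8 -2.8]
0.055 16 x mid -2.9 x med -4.5 w 12.3 v range [-11.4  -8.1  -1.8]
0.065 14 x mid -1.4 x med -5.9 w 13.9 v range [-10.6  -7.5  -0.9]
0.075 18 x mid -3.5 x med -5.8 w 11.5 v range [-11.1  -6.9  -0. ]
0.085 14 x mid -2.6 x med -4.7 w 10.9 v range [-10.5  -9.   -0.6]
0.095 16 x mid -2.1 x med -4.1 w 13.0 v range [-11.   -8.7   0.7]
0.105 16 x mid -2.1 x med -5.3 w 13.0 v range [-11.2  -9.1  -2.2]
0.115 14 x mid -0.5 x med -3.7 w 14.1 v range [-11.1  -9.   -5.7]
rim 113 x [-16.6  19.9] v [-21.   16.4]
[-0.0872448   0.81453056  0.57354579]
```

```bash
python3 - <<'E'
from kin import *
from rig import robot
s=robot.state(); q=Ro.from_quat(s["orientation"])
u=np.array([.9943,.1065,0]); v=np.cross(AX,u)
print("corr tool",q.inv().apply(.0014*u+.002*v).round(4),"adv/mm",q.inv().apply(-AX).round(4),"turn",np.degrees((q.inv()*tilt(-35,.1067)).as_rotvec()).round(2)); show(s)
E
```

```text
corr tool [ 0.0014 -0.0007 -0.0019] adv/mm [ 0.     -0.9396  0.3423] turn [-0.02  0.12 -0.05]
t 7.55 p [0.5658 0.1481 0.362 ] z [ 0.059 -0.57  -0.819] x [ 0.995  0.105 -0.001] j [ 0.412  0.403  1.738 -0.608  1.271  0.572] F [-1.33 -0.36 -0.54] T [ 0.298 -0.071 -0.006] w 0.0155
```

Request:
{"op": "step_arm", "data": {"steps": [{"translation":[0.0014,-0.0101,0.0015],"turn":[0,0.1,0]},{"translation":[0.0014,-0.0195,0.0049],"turn":[0,0.1,0]},{"translation":[0.0014,-0.0289,0.0084],"turn":[0,0.1,0]},{"translation":[0.0014,-0.0383,0.0118],"turn":[0,0.1,0]},{"translation":[0.0014,-0.043,0.0135],"turn":[0,0.1,0]},{"translation":[0.0014,-0.0477,0.0152],"turn":[0,0.1,0]},{"translation":[0.0014,-0.0477,0.0152],"turn":[0,0.1,0]}]}}

```text
t: 8.43
tcp_pos: [0.5639, 0.1786, 0.3219]
orientation: [0.952, 0.051, 0.016, 0.3]
ft_force: [-0.4, -0.2, -0.5]
grip_width: 0.0151
```

```bash
python3 - <<'E'
from chk import *
s=overlay("in1",PEN,.065,.0215)
u=np.array([.9943,.1065,0]); v=np.cross(AX,u)
p,R2=insert_pose(PEN,0,.101,.0088,20); d=s["tcp_pos"]-p
print("depth",(-d@AX).round(4),"x",(d@u).round(4),"v",(d@v).round(4))
E
```

```text
t 8.43 p [0.5639 0.1786 0.3219] z [ 0.061 -0.57  -0.819] x [ 0.994  0.106 -0.   ] j [ 0.459  0.466  1.741 -0.606  1.237  0.645] F [-0.38 -0.21 -0.54] T [ 0.317 -0.098 -0.026] w 0.0151
depth 0.0097 x 0.0017 v -0.0003
```

View pics/in1.png

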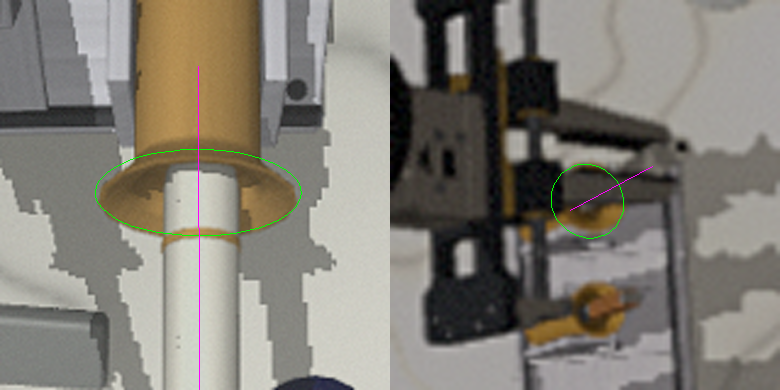

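View pics/in1_s.png

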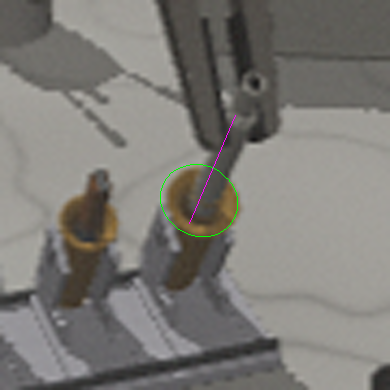

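```bash
python3 - <<'E'
from kin import *
u=np.array([.9943,.1065,0]); v=np.cross(AX,u)
for n in ["wrist","side"]:
    c=pickle.load(open(f"in1_{n}.pkl","rb")); W=cloud(c,c["pose"]); hsv=cv2.cvtColor(c["img"],cv2.COLOR_BGR2HSV)
    rel=W-PEN; a=rel@AX; x=rel@u; y=rel@v
    m=(a>.005)&(a<.08)&(np.hypot(x,y)<.022)&(hsv[...,1]<70)
    for lo in np.arange(.005,.08,.015):
        k=m&(a>=lo)&(a<lo+.015)
        if k.sum()>5: print(n,lo.round(3),k.sum(),"x mid",((x[k].min()+x[k].max())/2*1e3).round(1),"v",(np.percentile(y[k],[2,50,98])*1e3).round(1))
    m=(a>-.004)&(a<.004)&(np.hypot(x,y)<.03)&(np.hypot(x,y)>.016)&(hsv[...,1]>80)
    # circle fit on outer rim points
    X,Y=x[m],y[m]
    f=least_squares(lambda p:np.hypot(X-p[0],Y-p[1])-p[2],[0,0,.02],loss="soft_l1",f_scale=.001)
    print(n,"rim",m.sum(),(f.x*1e3).round(2),"a med",np.median(a[m]).round(4),"v",(np.percentile(Y,[1,99])*1e3).round(1),"x",(np.percentile(X,[1,99])*1e3).round(1))
    # tube body below: cylinder outer, axis check
    m=(a>-.06)&(a<-.02)&(np.hypot(x,y)<.02)&(hsv[...,1]>80)
    for lo in (-.06,-.04):
        k=m&(a>lo)&(a<lo+.02)
        if k.sum()>20: print(n,"tube",lo,"x",(np.percentile(x[k],[1,99])*1e3).round(1),"v",(np.percentile(y[k],[1,50,99])*1e3).round(1))
E
```

```text
wrist 0.005 779 x mid 0.7 v [-0.2  6.   8.1]
wrist 0.02 957 x mid 0.8 v [-0.2  6.   7.9]
wrist 0.035 976 x mid 0.7 v [0.2 5.9 7.9]
wrist 0.05 994 x mid 0.7 v [0.3 5.9 7.9]
wrist 0.065 1101 x mid 0.6 v [-5.9  5.6  7.7]
wrist rim 802 [-0.17  0.02 18.48] a med 0.0003 v [-18.4  19.3] x [-20.1  19.6]
wrist tube -0.06 x [-13.1  12.8] v [ 1.5  9.2 12.6]
wrist tube -0.04 x [-12.9  12.5] v [ 2.2 10.2 12.8]
side 0.005 15 x mid -0.7 v [-8.7 -6.2 -0.9]
side 0.02 23 x mid 0.6 v [-8.7 -6.7  0.8]
side 0.035 19 x mid -1.2 v [-9.  -5.7  1.6]
side 0.05 20 x mid -1.2 v [-8.9 -7.1  0.6]
side 0.065 22 x mid 2.7 v [-9.  -7.1 -2.5]
side rim 61 [ 0.62 -1.38 18.23] a med 0.0003 v [-21.6  17.8] x [-17.2  20.6]
```

Request:
{"op": "step_arm", "data": {"steps": [{"translation":[-0.0008,-0.0047,0.0017],"turn":[0,0,0]},{"translation":[-0.0008,-0.0094,0.0034],"turn":[0,0,0]},{"translation":[-0.0008,-0.0141,0.0051],"turn":[0,0,0]},{"translation":[-0.0008,-0.0188,0.0068],"turn":[0,0,0]},{"translation":[-0.0008,-0.0235,0.0086],"turn":[0,0,0]},{"translation":[-0.0008,-0.0282,0.0103],"turn":[0,0,0]},{"translation":[-0.0008,-0.031,0.0113],"turn":[0,0,0]},{"translation":[-0.0008,-0.031,0.0113],"turn":[0,0,0]}]}}

```text
t: 9.57
tcp_pos: [0.5612, 0.1972, 0.2952]
orientation: [0.952, 0.05, 0.016, 0.3]
ft_force: [-0.1, -0.0, -0.3]
grip_width: 0.0152
```

```bash
cat > st.py <<'E'
from kin import *
from rig import robot
import sys
w,g,f=dict(pen=(PEN,.101,.0088),tool=(TOOL,.1065,.0088))[sys.argv[1]]
s=robot.state();u=np.array([.9943,.1065,0]); v=np.cross(AX,u)
p,R2=insert_pose(w,0,g,f,20); d=s["tcp_pos"]-p
F=s["ft_force"]
print("t",round(s["t"],2),"depth",(-d@AX).round(4),"x",(d@u).round(4),"v",(d@v).round(4),"Fa",(F@AX).round(2),"Fu",(F@u).round(2),"Fv",(F@v).round(2),"T",s["torque"].round(3),"w",round(s["grip_width"],4),
"adv",Ro.from_quat(s["orientation"]).inv().apply(-AX).round(4))
E
python3 st.py pen
```

```text
t 9.57 depth 0.0424 x 0.001 v -0.0002 Fa -0.21 Fu -0.1 Fv -0.14 T [ 0.325 -0.07   0.046] w 0.0152 adv [-6.000e-04 -9.397e-01  3.422e-01]
```

Request:
{"op": "step_arm", "data": {"steps": [{"translation":[0,-0.0014,0.0005],"turn":[0,0,0]},{"translation":[0,-0.0028,0.001],"turn":[0,0,0]},{"translation":[0,-0.0028,0.001],"turn":[0,0,0]}]}}

```text
t: 9.95
tcp_pos: [0.561, 0.199, 0.2927]
orientation: [0.952, 0.05, 0.016, 0.3]
ft_force: [0.6, -0.1, -0.8]
grip_width: 0.0151
```

Request:
{"op": "step_arm", "data": {"steps": [{"translation":[0,-0.0005,0.0002],"turn":[0,0,0]},{"translation":[0,-0.0014,0.0005],"turn":[0,0,0]},{"translation":[0,-0.0014,0.0005],"turn":[0,0,0]}]}}

```text
t: 10.32
tcp_pos: [0.5609, 0.1998, 0.2914]
orientation: [0.952, 0.05, 0.016, 0.3]
ft_force: [0.1, 0.5, -0.5]
grip_width: 0.0153
```

Request:
{"op": "step_arm", "data": {"steps": [{"translation":[0,-0.0005,0.0002],"turn":[0,0,0]},{"translation":[0,-0.0014,0.0005],"turn":[0,0,0]},{"translation":[0,-0.0014,0.0005],"turn":[0,0,0]}]}}

```text
t: 10.7
tcp_pos: [0.5608, 0.2007, 0.2901]
orientation: [0.952, 0.051, 0.016, 0.3]
ft_force: [0.4, -0.2, -1.1]
grip_width: 0.0151
```

```bash
python3 st.py pen
```

```text
t 10.7 depth 0.0485 x 0.0009 v -0.0002 Fa -0.77 Fu 0.39 Fv -0.84 T [ 0.322 -0.004  0.02 ] w 0.0151 adv [-3.000e-04 -9.397e-01  3.421e-01]
```

Request:
{"op": "step_arm", "data": {"steps": [{"translation":[0,-0.0005,0.0002],"turn":[0,0,0]},{"translation":[0,-0.0014,0.0005],"turn":[0,0,0]},{"translation":[0,-0.0014,0.0005],"turn":[0,0,0]}]}}

```text
t: 11.08
tcp_pos: [0.5607, 0.2016, 0.2888]
orientation: [0.952, 0.051, 0.016, 0.3]
ft_force: [0.3, -1.2, 0.3]
grip_width: 0.0151
```

Request:
{"op": "step_arm", "data": {"steps": [{"translation":[0,-0.0005,0.0002],"turn":[0,0,0]},{"translation":[0,-0.0012,0.0004],"turn":[0,0,0]},{"translation":[0,-0.0012,0.0004],"turn":[0,0,0]}]}}

```text
t: 11.45
tcp_pos: [0.5606, 0.2024, 0.2878]
orientation: [0.952, 0.051, 0.016, 0.3]
ft_force: [0.4, 0.1, -0.1]
grip_width: 0.0154
```

Request:
{"op": "step_arm", "data": {"steps": [{"translation":[0,-0.0005,0.0002],"turn":[0,0,0]},{"translation":[0,-0.0012,0.0004],"turn":[0,0,0]},{"translation":[0,-0.0012,0.0004],"turn":[0,0,0]}]}}

```text
t: 11.82
tcp_pos: [0.5605, 0.2032, 0.2867]
orientation: [0.952, 0.051, 0.016, 0.3]
ft_force: [-0.1, -0.9, -0.1]
grip_width: 0.0152
```

Request:
{"op": "step_arm", "data": {"steps": [{"translation":[0,-0.0005,0.0002],"turn":[0,0,0]},{"translation":[0,-0.0012,0.0004],"turn":[0,0,0]},{"translation":[0,-0.0012,0.0004],"turn":[0,0,0]}]}}

```text
t: 12.2
tcp_pos: [0.5604, 0.2039, 0.2856]
orientation: [0.952, 0.051, 0.016, 0.3]
ft_force: [-0.3, -0.0, 0.7]
grip_width: 0.0152
```

Request:
{"op": "step_arm", "data": {"steps": [{"translation":[0,-0.0005,0.0002],"turn":[0,0,0]},{"translation":[0,-0.0012,0.0004],"turn":[0,0,0]},{"translation":[0,-0.0012,0.0004],"turn":[0,0,0]}]}}

```text
t: 12.58
tcp_pos: [0.5603, 0.2047, 0.2846]
orientation: [0.952, 0.051, 0.016, 0.3]
ft_force: [0.6, -0.0, -0.7]
grip_width: 0.0151
```

Request:
{"op": "step_arm", "data": {"steps": [{"translation":[0,-0.0005,0.0002],"turn":[0,0,0]},{"translation":[0,-0.0012,0.0004],"turn":[0,0,0]},{"translation":[0,-0.0012,0.0004],"turn":[0,0,0]}]}}

```text
t: 12.95
tcp_pos: [0.5602, 0.2055, 0.2835]
orientation: [0.952, 0.051, 0.016, 0.3]
ft_force: [-0.3, 0.0, 0.1]
grip_width: 0.0155
```

Request:
{"op": "step_arm", "data": {"steps": [{"translation":[0,-0.0005,0.0002],"turn":[0,0,0]},{"translation":[0,-0.0012,0.0004],"turn":[0,0,0]},{"translation":[0,-0.0012,0.0004],"turn":[0,0,0]}]}}

```text
t: 13.32
tcp_pos: [0.5601, 0.2063, 0.2824]
orientation: [0.952, 0.051, 0.016, 0.3]
ft_force: [-0.9, -0.5, 0.3]
grip_width: 0.0153
```

Request:
{"op": "step_arm", "data": {"steps": [{"translation":[0,-0.0005,0.0002],"turn":[0,0,0]},{"translation":[0,-0.0012,0.0004],"turn":[0,0,0]},{"translation":[0,-0.0012,0.0004],"turn":[0,0,0]}]}}

```text
t: 13.7
tcp_pos: [0.56, 0.2071, 0.2813]
orientation: [0.952, 0.051, 0.016, 0.3]
ft_force: [0.1, 0.4, -0.8]
grip_width: 0.0154
```

Request:
{"op": "step_arm", "data": {"steps": [{"translation":[0,-0.0005,0.0002],"turn":[0,0,0]},{"translation":[0,-0.0012,0.0004],"turn":[0,0,0]},{"translation":[0,-0.0012,0.0004],"turn":[0,0,0]}]}}

```text
t: 14.08
tcp_pos: [0.5599, 0.2078, 0.2803]
orientation: [0.952, 0.051, 0.016, 0.3]
ft_force: [-0.5, 0.2, -0.5]
grip_width: 0.0151
```

```bash
python3 st.py pen
```

```text
t 14.07 depth 0.0607 x 0.0008 v -0.0 Fa -0.53 Fu -0.46 Fv -0.08 T [ 0.276 -0.068  0.013] w 0.0151 adv [ 5.000e-04 -9.397e-01  3.419e-01]
```

Request:
{"op": "step_arm", "data": {"steps": [{"translation":[0,-0.0005,0.0002],"turn":[0,0,0]},{"translation":[0,-0.0012,0.0004],"turn":[0,0,0]},{"translation":[0,-0.0012,0.0004],"turn":[0,0,0]}]}}

```text
t: 14.45
tcp_pos: [0.5598, 0.2086, 0.2792]
orientation: [0.952, 0.051, 0.016, 0.3]
ft_force: [-0.3, 0.1, -0.7]
grip_width: 0.0154
```

Request:
{"op": "step_arm", "data": {"steps": [{"translation":[0,-0.0005,0.0002],"turn":[0,0,0]},{"translation":[0,-0.0012,0.0004],"turn":[0,0,0]},{"translation":[0,-0.0012,0.0004],"turn":[0,0,0]}]}}

```text
t: 14.82
tcp_pos: [0.5597, 0.2094, 0.2781]
orientation: [0.952, 0.051, 0.016, 0.3]
ft_force: [-0.3, -0.4, -0.7]
grip_width: 0.0157
```

Request:
{"op": "step_arm", "data": {"steps": [{"translation":[0,-0.0005,0.0002],"turn":[0,0,0]},{"translation":[0,-0.0012,0.0004],"turn":[0,0,0]},{"translation":[0,-0.0012,0.0004],"turn":[0,0,0]}]}}

```text
t: 15.2
tcp_pos: [0.5596, 0.2102, 0.277]
orientation: [0.952, 0.051, 0.016, 0.3]
ft_force: [-0.8, 0.0, -0.3]
grip_width: 0.0152
```

Request:
{"op": "step_arm", "data": {"steps": [{"translation":[0,-0.0005,0.0002],"turn":[0,0,0]},{"translation":[0,-0.0012,0.0004],"turn":[0,0,0]},{"translation":[0,-0.0012,0.0004],"turn":[0,0,0]}]}}

```text
t: 15.58
tcp_pos: [0.5595, 0.2109, 0.276]
orientation: [0.952, 0.051, 0.015, 0.3]
ft_force: [0.8, 0.2, -0.5]
grip_width: 0.0155
```

Request:
{"op": "step_arm", "data": {"steps": [{"translation":[0,-0.0005,0.0002],"turn":[0,0,0]},{"translation":[0,-0.0012,0.0004],"turn":[0,0,0]},{"translation":[0,-0.0012,0.0004],"turn":[0,0,0]}]}}

```text
t: 15.95
tcp_pos: [0.5594, 0.2117, 0.2749]
orientation: [0.952, 0.051, 0.015, 0.3]
ft_force: [0.3, -0.3, -0.3]
grip_width: 0.0153
```

Request:
{"op": "step_arm", "data": {"steps": [{"translation":[0,-0.0005,0.0002],"turn":[0,0,0]},{"translation":[0,-0.0012,0.0004],"turn":[0,0,0]},{"translation":[0,-0.0012,0.0004],"turn":[0,0,0]}]}}

```text
t: 16.32
tcp_pos: [0.5594, 0.2123, 0.274]
orientation: [0.952, 0.051, 0.016, 0.301]
ft_force: [0.9, -2.2, 1.6]
grip_width: 0.0152
```

```bash
python3 st.py pen
```

```text
t 16.32 depth 0.0684 x 0.0008 v 0.0001 Fa 2.62 Fu 0.68 Fv -0.97 T [-0.15  -0.137 -0.029] w 0.0152 adv [ 8.000e-04 -9.400e-01  3.413e-01]
```

Request:
{"op": "step_arm", "data": {"steps": [{"translation":[0,-0.0004,0.0001],"turn":[0,0,0]},{"translation":[0,-0.0005,0.0002],"turn":[0,0,0]},{"translation":[0,-0.0005,0.0002],"turn":[0,0,0]}]}}

```text
t: 16.7
tcp_pos: [0.5594, 0.2124, 0.2738]
orientation: [0.952, 0.051, 0.016, 0.301]
ft_force: [0.1, -2.7, 4.4]
grip_width: 0.0152
```

```bash
python3 st.py pen
```

```text
t 16.7 depth 0.0686 x 0.0008 v 0.0001 Fa 5.14 Fu -0.15 Fv 0.32 T [-0.68  -0.11   0.019] w 0.0152 adv [ 7.000e-04 -9.402e-01  3.407e-01]
```

Request:
{"op": "step_arm", "data": {"claw": -0.2, "steps": [{"translation":[0,0,0],"turn":[0,0,0]},{"translation":[0,0,0],"turn":[0,0,0]},{"translation":[0,0,0],"turn":[0,0,0]},{"translation":[0,0,0],"turn":[0,0,0]}]}}

```text
t: 17.2
tcp_pos: [0.5594, 0.2125, 0.2737]
orientation: [0.952, 0.051, 0.016, 0.301]
ft_force: [-0.6, 0.9, -0.2]
grip_width: 0.0365
```

Request:
{"op": "step_arm", "data": {"steps": [{"translation":[0,0,-0.02],"turn":[0,0,0]},{"translation":[0,0,-0.05],"turn":[0,0,0]},{"translation":[0,0,-0.09],"turn":[0,0,0]},{"translation":[0,0,-0.12],"turn":[0,0,0]},{"translation":[0,0,-0.12],"turn":[0,0,0]}]}}

```text
t: 17.82
tcp_pos: [0.5523, 0.2829, 0.3747]
orientation: [0.953, 0.051, 0.018, 0.3]
ft_force: [0.4, -0.4, -0.2]
grip_width: 0.0369
```

```bash
python3 - <<'E'
from kin import *
from look import look
s,c=look("rel1")
p,R=pick_pose([.458,-.3053,.037],.0095,20)
print("straight"); cmd(s,p-R.apply([0,0,.08]),R)
E
```

```text
t 17.82 p [0.5523 0.2829 0.3747] z [ 0.064 -0.569 -0.82 ] x [0.994 0.108 0.003] j [ 0.609  0.466  1.604 -0.535  1.417  0.68 ] F [ 0.43 -0.39 -0.21] T [ 0.235 -0.039  0.033] w 0.0369
straight
translation [-0.1648, 0.491, 0.4556] turn [54.89, -0.81, 4.77] rows>= 11.0
```

View pics/rel1.png

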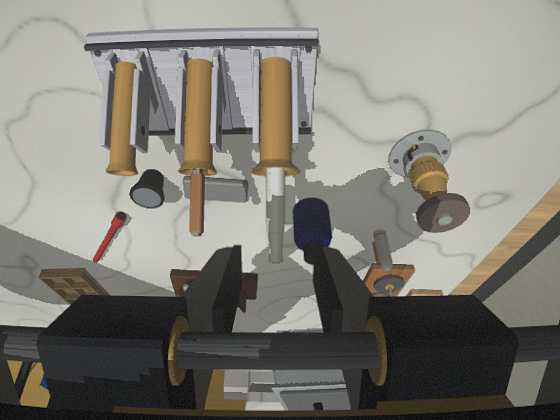

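```bash
python3 - <<'E'
from kin import *
from rig import robot
s=robot.state()
cmd(s,[.50,-.03,.44],tilt(0,.05))
E
```

```text
translation [-0.0852, 0.2879, 0.1198] turn [34.99, -1.06, 3.18] rows>= 5.2
```

Request:
{"op": "step_arm", "data": {"claw": 0.0, "steps": [{"translation":[-0.005,0.02,-0.035],"turn":[0,0,0]},{"translation":[-0.03,0.1,0.02],"turn":[10,0,1]},{"translation":[-0.05,0.17,0.06],"turn":[20,-0.5,2]},{"translation":[-0.07,0.23,0.09],"turn":[28,-1,2.5]},{"translation":[-0.0852,0.2879,0.1198],"turn":[35,-1,3.2]},{"translation":[-0.0852,0.2879,0.1198],"turn":[35,-1,3.2]},{"translation":[-0.0852,0.2879,0.1198],"turn":[35,-1,3.2]}]}}

```text
t: 18.75
tcp_pos: [0.4988, -0.0337, 0.4396]
orientation: [1.0, 0.022, 0.0, 0.0]
ft_force: [0.8, 0.1, -0.1]
grip_width: 0.0462
```

```bash
python3 - <<'E'
from kin import *
from rig import robot
s=robot.state();show(s)
p,R=pick_pose([.458,-.3053,.037],.0095,20)
cmd(s,p-R.apply([0,0,.08]),R)
E
```

```text
t 18.75 p [ 0.4988 -0.0337  0.4396] z [ 0. -0. -1.] x [0.999 0.045 0.   ] j [-0.07   0.122  1.855 -0.     1.165 -0.115] F [ 0.82  0.12 -0.07] T [-0.027 -0.094  0.03 ] w 0.0462
translation [-0.0544, 0.3585, 0.158] turn [20.02, 0.17, 1.0] rows>= 6.3
```

Request:
{"op": "step_arm", "data": {"steps": [{"translation":[-0.0544,0.3585,0.158],"turn":[20,0.2,1]},{"translation":[-0.0544,0.3585,0.158],"turn":[20,0.2,1]},{"translation":[-0.0544,0.3585,0.158],"turn":[20,0.2,1]},{"translation":[-0.0544,0.3585,0.158],"turn":[20,0.2,1]},{"translation":[-0.0544,0.3585,0.158],"turn":[20,0.2,1]},{"translation":[-0.0544,0.3585,0.158],"turn":[20,0.2,1]},{"translation":[-0.0544,0.3585,0.158],"turn":[20,0.2,1]},{"translation":[-0.0544,0.3585,0.158],"turn":[20,0.2,1]},{"translation":[-0.0544,0.3585,0.158],"turn":[20,0.2,1]},{"translation":[-0.0544,0.3585,0.158],"turn":[20,0.2,1]}]}}

```text
t: 20.0
tcp_pos: [0.461, -0.3929, 0.2826]
orientation: [0.985, 0.014, -0.002, -0.173]
ft_force: [-0.2, 0.2, -0.3]
grip_width: 0.0459
```

```bash
python3 - <<'E'
from kin import *
from look import look
s,c=look("pick2")
p,R=pick_pose([.458,-.3053,.037],.0095,20)
cmd(s,p,R)
f=np.array([-.027,1,0]); im=c["img"].copy()
for dd in (-.04,-.01,.01,.1): 
    q=proj(c,np.array([.458,-.3053,.037])+f*dd,c["pose"])[0]; cv2.circle(im,tuple(int(v) for v in q.round()),2,(0,0,255),-1)
cv2.imwrite("pics/pick2o.png",im)
E
```

```text
t 20.0 p [ 0.461  -0.3929  0.2826] z [-0.009  0.341 -0.94 ] x [1.    0.028 0.001] j [-0.775  0.527  1.688  0.259  1.194 -0.931] F [-0.25  0.22 -0.26] T [-0.216 -0.071 -0.007] w 0.0459
translation [-0.0006, 0.0015, 0.0803] turn [0.04, -0.03, 0.1] rows>= 1.3
```

View pics/pick2o.png

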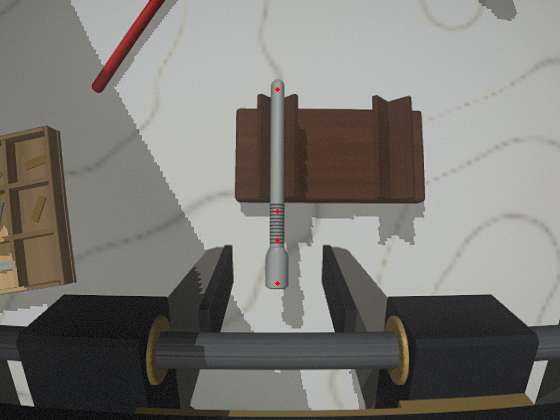

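Request:
{"op": "step_arm", "data": {"steps": [{"translation":[0,0,0.03],"turn":[0,0,0]},{"translation":[0,0,0.06],"turn":[0,0,0]},{"translation":[0,0,0.08],"turn":[0,0,0]},{"translation":[0,0,0.08],"turn":[0,0,0]},{"translation":[0,0,0.08],"turn":[0,0,0]}]}}

```text
t: 20.68
tcp_pos: [0.4608, -0.3659, 0.2085]
orientation: [0.985, 0.014, -0.001, -0.173]
ft_force: [-0.6, -0.2, 0.4]
grip_width: 0.0461
```

Request:
{"op": "step_arm", "data": {"claw": -1, "grip_force": 25, "steps": [{"translation":[0,0,0],"turn":[0,0,0]},{"translation":[0,0,0],"turn":[0,0,0]},{"translation":[0,0,0],"turn":[0,0,0]},{"translation":[0,0,0],"turn":[0,0,0]},{"translation":[0,0,0],"turn":[0,0,0]},{"translation":[0,0,0],"turn":[0,0,0]}]}}

```text
t: 21.42
tcp_pos: [0.4606, -0.366, 0.2085]
orientation: [0.985, 0.014, -0.002, -0.173]
ft_force: [-3.2, 0.1, 2.5]
grip_width: 0.009
```

Request:
{"op": "step_arm", "data": {"steps": [{"translation":[0,-0.014,-0.0376],"turn":[0,0,0]},{"translation":[0,-0.034,-0.094],"turn":[0,0,0]},{"translation":[0,-0.041,-0.113],"turn":[0,0,0]},{"translation":[0,-0.041,-0.113],"turn":[0,0,0]}]}}

```text
t: 21.92
tcp_pos: [0.4606, -0.3661, 0.3296]
orientation: [0.985, 0.015, -0.001, -0.172]
ft_force: [0.3, 0.1, -1.6]
grip_width: 0.0088
```

```bash
python3 - <<'E'
from kin import *
from look import look
s,c=look("lift2")
W=cloud(c,c["pose"]); R=Ro.from_quat(s["orientation"]); 
L=R.inv().apply((W-s["tcp_pos"]).reshape(-1,3)).reshape(W.shape)
m=(np.abs(L[...,0])<.02)&(L[...,2]>.15)&(L[...,2]<.26)&(L[...,1]<-.03)&(L[...,1]>-.14)
Q=L[m]
ymin=Q[:,1].min(); print("ymin",ymin)
Y=[];X=[];Z=[]
for y in np.arange(-.095,-.03,.01):
    q=Q[np.abs(Q[:,1]-y)<.003]; print(y.round(3),len(q),((q[:,0].min()+q[:,0].max())/2).round(4),(q[:,0].max()-q[:,0].min()).round(4),"zmin",q[:,2].min().round(4))
    Y.append(y);X.append((q[:,0].min()+q[:,0].max())/2);Z.append(q[:,2].min())
a=np.polyfit(Y[1:],Z[1:],1); b=np.polyfit(Y[1:],X[1:],1);print("zslope",a,"x",b)
th=np.arctan(-a[0]); fwd=a[1]+.005/np.cos(th)-.171; print("angle",np.degrees(th),"fwd",fwd,"grip",-ymin/np.cos(th))
E
```

```text
t 21.93 p [ 0.4606 -0.3661  0.3296] z [-0.006  0.339 -0.941] x [1.    0.029 0.004] j [-0.745  0.443  1.703  0.261  1.249 -0.889] F [ 0.34  0.14 -1.57] T [-0.216 -0.139  0.012] w 0.0088
ymin -0.10028043246271616
-0.095 205 -0.0011 0.0089 zmin 0.2089
-0.085 219 -0.0009 0.0092 zmin 0.2058
-0.075 228 -0.0009 0.0092 zmin 0.2023
-0.065 249 -0.0006 0.0097 zmin 0.1988
-0.055 255 -0.0006 0.0097 zmin 0.1954
-0.045 256 -0.0006 0.0096 zmin 0.1912
-0.035 260 -0.0007 0.0095 zmin 0.1878
zslope [-0.36195459  0.17517661] x [ 0.00515923 -0.00040963]
angle 19.89795546993926 fwd 0.00949406520608001 grip 0.10664724386644325
```

View pics/lift2.png

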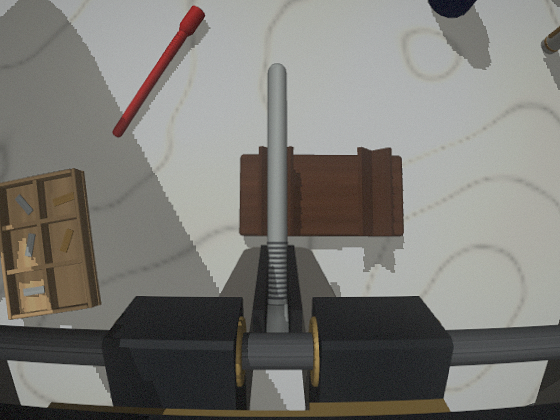

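```bash
sed -i 's/tool=(TOOL,.1065,.0088)/tool=(TOOL,.1066,.0095)/' st.py; python3 - <<'E'
from kin import *
from rig import robot
s=robot.state()
p,R2=insert_pose(TOOL,-.04,.1066,.0095,20); p=p-R2.apply([-.0009,0,0]); print(p)
cmd(s,p,R2)
E
```

```text
[0.43711172 0.13383163 0.36795166]
translation [-0.0085, -0.4837, 0.1326] turn [-54.86, 0.5, -4.6] rows>= 8.0
```

Request:
{"op": "step_arm", "data": {"steps": [{"translation":[-0.0008,-0.048,0.0133],"turn":[-5.5,0.05,-0.46]},{"translation":[-0.0017,-0.097,0.0265],"turn":[-11,0.1,-0.92]},{"translation":[-0.0025,-0.145,0.0398],"turn":[-16.5,0.15,-1.38]},{"translation":[-0.0034,-0.193,0.053],"turn":[-22,0.2,-1.84]},{"translation":[-0.0042,-0.242,0.0663],"turn":[-27.5,0.25,-2.3]},{"translation":[-0.005,-0.29,0.0796],"turn":[-33,0.3,-2.76]},{"translation":[-0.006,-0.3386,0.0928],"turn":[-38.5,0.35,-3.22]},{"translation":[-0.0068,-0.387,0.106],"turn":[-44,0.4,-3.68]},{"translation":[-0.0076,-0.435,0.119],"turn":[-49.4,0.45,-4.14]},{"translation":[-0.0085,-0.4837,0.1326],"turn":[-54.9,0.5,-4.6]},{"translation":[-0.0085,-0.4837,0.1326],"turn":[-54.9,0.5,-4.6]},{"translation":[-0.0085,-0.4837,0.1326],"turn":[-54.9,0.5,-4.6]}]}}

```text
t: 23.48
tcp_pos: [0.4366, 0.1335, 0.3664]
orientation: [0.952, 0.052, 0.015, 0.301]
ft_force: [-0.4, 0.6, -0.8]
grip_width: 0.0092
```

```bash
cat > meas.py <<'E'
from chk import *
def meas(tag,well,sat=70):
    u=np.array([.9943,.1065,0]); v=np.cross(AX,u)
    for n in ["wrist","side"]:
        c=pickle.load(open(f"{tag}_{n}.pkl","rb")); W=cloud(c,c["pose"]); hsv=cv2.cvtColor(c["img"],cv2.COLOR_BGR2HSV)
        rel=W-well; a=rel@AX; x=rel@u; y=rel@v
        m=(a>.003)&(a<.09)&(np.hypot(x,y)<.014)&(hsv[...,1]<sat)
        for lo in np.arange(.0,.09,.015):
            k=m&(a>=lo)&(a<lo+.015)
            if k.sum()>5: print(n,lo.round(3),k.sum(),"x mid",((x[k].min()+x[k].max())/2*1e3).round(1),"w",((x[k].max()-x[k].min())*1e3).round(1),"v",(np.percentile(y[k],[2,50,98])*1e3).round(1),"amin",a[k].min().round(4))
        m=(a>-.004)&(a<.004)&(np.hypot(x,y)<.018)&(np.hypot(x,y)>.009)&(hsv[...,1]>80)
        X,Y=x[m],y[m]
        if m.sum()>8:
            f=least_squares(lambda p:np.hypot(X-p[0],Y-p[1])-p[2],[0,0,.012],loss="soft_l1",f_scale=.001)
            print(n,"rim",m.sum(),(f.x*1e3).round(2),"v",(np.percentile(Y,[1,99])*1e3).round(1),"x",(np.percentile(X,[1,99])*1e3).round(1))
        k=(a>-.06)&(a<-.02)&(np.hypot(x,y)<.016)&(hsv[...,1]>80)
        if k.sum()>20: print(n,"tube x",(np.percentile(x[k],[1,99])*1e3).round(1),"v",(np.percentile(y[k],[1,50,99])*1e3).round(1))
E
python3 - <<'E'
from meas import *
s=overlay("hov2",TOOL,-.065,.0135)
meas("hov2",TOOL)
p,R2=insert_pose(TOOL,-.04,.1066,.0095,20); p=p-R2.apply([-.0009,0,0]); cmd(s,p,R2)
E
python3 st.py tool
```

```text
t 23.48 p [0.4366 0.1335 0.3664] z [ 0.059 -0.571 -0.819] x [ 0.994  0.108 -0.003] j [ 0.492  0.221  1.993 -0.595  1.248  0.669] F [-0.42  0.65 -0.81] T [ 0.286 -0.019  0.05 ] w 0.0092
wrist 0.03 139 x mid -1.7 w 8.9 v [-1.3  1.7  3.1] amin 0.0393
wrist 0.045 508 x mid -1.4 w 9.3 v [-1.3  1.8  3.7] amin 0.045
wrist 0.06 548 x mid -1.1 w 9.8 v [-1.2  1.7  3.3] amin 0.06
wrist 0.075 588 x mid -1.1 w 9.7 v [-3.   1.5  3.3] amin 0.075
wrist rim 475 [-0.    0.59 11.69] v [-13.7  -2.5] x [-11.9  11.7]
side 0.045 13 x mid -0.7 w 9.5 v [-7.4 -5.8 -3.7] amin 0.0452
side 0.06 10 x mid -1.4 w 7.5 v [-8.  -6.8 -2.6] amin 0.0616
side 0.075 18 x mid -0.8 w 8.4 v [-8.6 -6.7 -1.5] amin 0.076
side rim 37 [ 0.8  -1.27 10.88] v [-12.4  10.7] x [-9.6 12.7]
translation [0.0005, 0.0006, -0.0015] turn [0.05, 0.12, 0.17] rows>= 0.0
t 23.62 depth -0.0404 x 0.0006 v -0.0015 Fa -0.62 Fu -0.19 Fv -0.75 T [ 0.33  -0.029 -0.022] w 0.0088 adv [-0.     -0.9399  0.3415]
```

View pics/hov2.png

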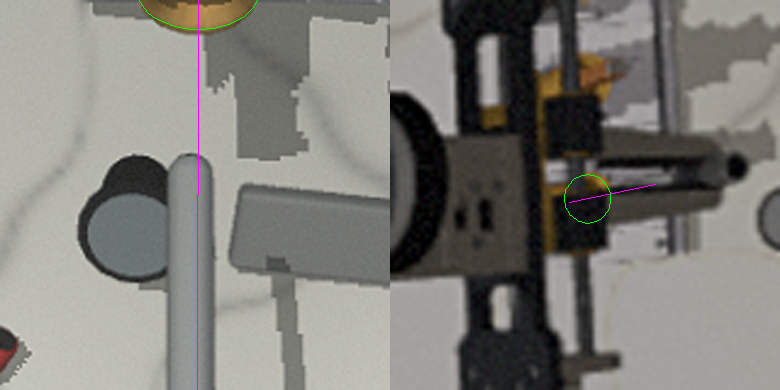

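View pics/hov2_s.png

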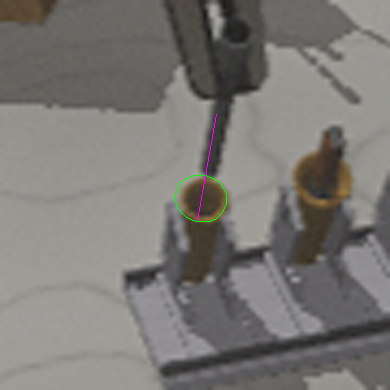

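Request:
{"op": "step_arm", "data": {"steps": [{"translation":[0.001,-0.01,0.0017],"turn":[0,0.1,0]},{"translation":[0.001,-0.0194,0.0051],"turn":[0,0.1,0]},{"translation":[0.001,-0.0288,0.0085],"turn":[0,0.1,0]},{"translation":[0.001,-0.0335,0.0102],"turn":[0,0.1,0]},{"translation":[0.001,-0.0382,0.0119],"turn":[0,0.1,0]},{"translation":[0.001,-0.0429,0.0136],"turn":[0,0.1,0]},{"translation":[0.001,-0.0429,0.0136],"turn":[0,0.1,0]}]}}

```text
t: 24.5
tcp_pos: [0.435, 0.1597, 0.3314]
orientation: [0.952, 0.051, 0.016, 0.301]
ft_force: [-0.1, -0.8, -0.4]
grip_width: 0.0087
```

```bash
python3 - <<'E'
from meas import *
s=overlay("in2",TOOL,-.065,.0135)
meas("in2",TOOL)
E
python3 st.py tool
```

```text
t 24.5 p [0.435  0.1597 0.3314] z [ 0.061 -0.571 -0.819] x [ 0.994  0.106 -0.   ] j [ 0.54   0.289  1.998 -0.591  1.208  0.749] F [-0.12 -0.83 -0.41] T [ 0.298 -0.047 -0.009] w 0.0087
wrist 0.0 407 x mid 0.4 w 9.3 v [0.3 3.5 5.1] amin 0.003
wrist 0.015 547 x mid 0.6 w 9.7 v [0.2 3.3 4.8] amin 0.015
wrist 0.03 587 x mid 0.7 w 9.7 v [-1.1  3.   4.7] amin 0.03
wrist 0.045 598 x mid 0.7 w 9.6 v [-1.3  2.8  4.6] amin 0.045
wrist 0.06 609 x mid 0.6 w 9.5 v [-1.   2.7  4.5] amin 0.0601
wrist 0.075 664 x mid 0.6 w 23.7 v [-5.3  2.4  4.4] amin 0.0751
wrist rim 705 [-0.15 -0.25 11.  ] v [-11.2  11.9] x [-12.2  11.8]
wrist tube x [-10.2  10.1] v [-0.2  7.1  9.7]
side 0.0 11 x mid 0.9 w 8.5 v [-5.9 -4.2 -0.2] amin 0.0031
side 0.015 10 x mid 1.0 w 7.0 v [-6.4 -4.4 -2.6] amin 0.0158
side 0.03 13 x mid 0.7 w 7.8 v [-6.6 -5.1 -1.5] amin 0.0301
side 0.045 13 x mid 0.2 w 8.0 v [-6.3 -4.9 -1. ] amin 0.0453
side 0.06 14 x mid 0.5 w 8.9 v [-6.  -4.3 -0.4] amin 0.0623
side 0.075 11 x mid 0.7 w 8.5 v [-6.9 -5.9 -4.5] amin 0.0779
side rim 27 [ 0.5  -2.09 10.69] v [-13.3   5.2] x [-10.1  13.1]
t 24.65 depth 0.0044 x 0.0017 v 0.0004 Fa -0.35 Fu 0.29 Fv -0.54 T [ 0.34  -0.021 -0.016] w 0.0096 adv [-7.000e-04 -9.399e-01  3.415e-01]
```

View pics/in2.png

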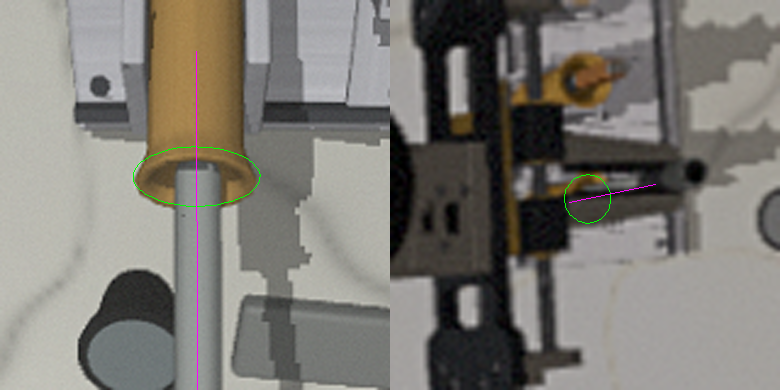

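Request:
{"op": "step_arm", "data": {"steps": [{"translation":[-0.0005,-0.0047,0.0017],"turn":[0,0,0]},{"translation":[-0.0005,-0.0094,0.0034],"turn":[0,0,0]},{"translation":[-0.0005,-0.0141,0.0051],"turn":[0,0,0]},{"translation":[-0.0005,-0.0188,0.0068],"turn":[0,0,0]},{"translation":[-0.0005,-0.0235,0.0086],"turn":[0,0,0]},{"translation":[-0.0005,-0.0282,0.0103],"turn":[0,0,0]},{"translation":[-0.0005,-0.0329,0.0119],"turn":[0,0,0]},{"translation":[-0.0005,-0.0348,0.0126],"turn":[0,0,0]},{"translation":[-0.0005,-0.0348,0.0126],"turn":[0,0,0]}]}}

```text
t: 25.78
tcp_pos: [0.4324, 0.1807, 0.3014]
orientation: [0.952, 0.05, 0.016, 0.301]
ft_force: [-0.3, 0.8, -0.7]
grip_width: 0.0092
```

```bash
python3 st.py tool
```

```text
t 25.77 depth 0.0415 x 0.0012 v 0.0004 Fa -1.1 Fu -0.21 Fv 0.28 T [ 0.29  -0.011 -0.004] w 0.0092 adv [-5.000e-04 -9.399e-01  3.414e-01]
```

Now probing in 1.3 mm steps.

Request:
{"op": "step_arm", "data": {"steps": [{"translation":[0,-0.001,0.0004],"turn":[0,0,0]},{"translation":[0,-0.0024,0.0008],"turn":[0,0,0]},{"translation":[0,-0.0024,0.0008],"turn":[0,0,0]}]}}

```text
t: 26.15
tcp_pos: [0.4322, 0.1822, 0.2993]
orientation: [0.952, 0.05, 0.016, 0.301]
ft_force: [-0.6, 0.1, -0.9]
grip_width: 0.0092
```

Request:
{"op": "step_arm", "data": {"steps": [{"translation":[0,-0.0005,0.0002],"turn":[0,0,0]},{"translation":[0,-0.0012,0.0004],"turn":[0,0,0]},{"translation":[0,-0.0012,0.0004],"turn":[0,0,0]}]}}

```text
t: 26.52
tcp_pos: [0.4321, 0.183, 0.2983]
orientation: [0.952, 0.05, 0.016, 0.301]
ft_force: [-0.4, -0.7, -0.9]
grip_width: 0.0087
```

Request:
{"op": "step_arm", "data": {"steps": [{"translation":[0,-0.0005,0.0002],"turn":[0,0,0]},{"translation":[0,-0.0012,0.0004],"turn":[0,0,0]},{"translation":[0,-0.0012,0.0004],"turn":[0,0,0]}]}}

```text
t: 26.9
tcp_pos: [0.4321, 0.1838, 0.2972]
orientation: [0.952, 0.05, 0.016, 0.301]
ft_force: [-0.7, -0.1, -0.9]
grip_width: 0.0091
```

Request:
{"op": "step_arm", "data": {"steps": [{"translation":[0,-0.0005,0.0002],"turn":[0,0,0]},{"translation":[0,-0.0012,0.0004],"turn":[0,0,0]},{"translation":[0,-0.0012,0.0004],"turn":[0,0,0]}]}}

```text
t: 27.28
tcp_pos: [0.4319, 0.1845, 0.2961]
orientation: [0.952, 0.051, 0.016, 0.301]
ft_force: [1.0, 0.8, -0.2]
grip_width: 0.0088
```

Request:
{"op": "step_arm", "data": {"steps": [{"translation":[0,-0.0005,0.0002],"turn":[0,0,0]},{"translation":[0,-0.0012,0.0004],"turn":[0,0,0]},{"translation":[0,-0.0012,0.0004],"turn":[0,0,0]}]}}

```text
t: 27.65
tcp_pos: [0.4319, 0.1853, 0.2951]
orientation: [0.952, 0.051, 0.016, 0.301]
ft_force: [-0.1, 0.2, -0.4]
grip_width: 0.009
```

Request:
{"op": "step_arm", "data": {"steps": [{"translation":[0,-0.0005,0.0002],"turn":[0,0,0]},{"translation":[0,-0.0012,0.0004],"turn":[0,0,0]},{"translation":[0,-0.0012,0.0004],"turn":[0,0,0]}]}}

```text
t: 28.02
tcp_pos: [0.4318, 0.1861, 0.294]
orientation: [0.952, 0.051, 0.016, 0.301]
ft_force: [-0.5, 0.2, -0.9]
grip_width: 0.0092
```

Request:
{"op": "step_arm", "data": {"steps": [{"translation":[0,-0.0005,0.0002],"turn":[0,0,0]},{"translation":[0,-0.0012,0.0004],"turn":[0,0,0]},{"translation":[0,-0.0012,0.0004],"turn":[0,0,0]}]}}

```text
t: 28.4
tcp_pos: [0.4317, 0.1869, 0.2929]
orientation: [0.952, 0.051, 0.016, 0.301]
ft_force: [0.5, -0.6, -1.1]
grip_width: 0.009
```

```bash
python3 st.py tool
```

```text
t 28.4 depth 0.052 x 0.0011 v 0.0006 Fa -0.53 Fu 0.41 Fv -1.2 T [ 0.35  -0.005 -0.012] w 0.009 adv [-0.     -0.94    0.3413]
```

Request:
{"op": "step_arm", "data": {"steps": [{"translation":[0,-0.0005,0.0002],"turn":[0,0,0]},{"translation":[0,-0.0012,0.0004],"turn":[0,0,0]},{"translation":[0,-0.0012,0.0004],"turn":[0,0,0]}]}}

```text
t: 28.78
tcp_pos: [0.4316, 0.1877, 0.2919]
orientation: [0.952, 0.051, 0.016, 0.301]
ft_force: [0.2, 0.4, -0.4]
grip_width: 0.0093
```

Request:
{"op": "step_arm", "data": {"steps": [{"translation":[0,-0.0005,0.0002],"turn":[0,0,0]},{"translation":[0,-0.0012,0.0004],"turn":[0,0,0]},{"translation":[0,-0.0012,0.0004],"turn":[0,0,0]}]}}

```text
t: 29.15
tcp_pos: [0.4315, 0.1884, 0.2908]
orientation: [0.952, 0.051, 0.016, 0.301]
ft_force: [0.1, 0.2, -0.7]
grip_width: 0.0089
```

Request:
{"op": "step_arm", "data": {"steps": [{"translation":[0,-0.0005,0.0002],"turn":[0,0,0]},{"translation":[0,-0.0012,0.0004],"turn":[0,0,0]},{"translation":[0,-0.0012,0.0004],"turn":[0,0,0]}]}}

```text
t: 29.52
tcp_pos: [0.4314, 0.1892, 0.2898]
orientation: [0.952, 0.051, 0.016, 0.301]
ft_force: [0.2, 0.4, -1.6]
grip_width: 0.0094
```

Request:
{"op": "step_arm", "data": {"steps": [{"translation":[0,-0.0005,0.0002],"turn":[0,0,0]},{"translation":[0,-0.0012,0.0004],"turn":[0,0,0]},{"translation":[0,-0.0012,0.0004],"turn":[0,0,0]}]}}

```text
t: 29.9
tcp_pos: [0.4313, 0.19, 0.2887]
orientation: [0.952, 0.051, 0.016, 0.301]
ft_force: [-0.4, 0.4, -0.5]
grip_width: 0.0088
```

Request:
{"op": "step_arm", "data": {"steps": [{"translation":[0,-0.0005,0.0002],"turn":[0,0,0]},{"translation":[0,-0.0012,0.0004],"turn":[0,0,0]},{"translation":[0,-0.0012,0.0004],"turn":[0,0,0]}]}}

```text
t: 30.28
tcp_pos: [0.4312, 0.1907, 0.2876]
orientation: [0.952, 0.051, 0.016, 0.301]
ft_force: [-0.9, -0.6, -0.9]
grip_width: 0.0093
```

Request:
{"op": "step_arm", "data": {"steps": [{"translation":[0,-0.0005,0.0002],"turn":[0,0,0]},{"translation":[0,-0.0012,0.0004],"turn":[0,0,0]},{"translation":[0,-0.0012,0.0004],"turn":[0,0,0]}]}}

```text
t: 30.65
tcp_pos: [0.4311, 0.1915, 0.2866]
orientation: [0.952, 0.051, 0.016, 0.301]
ft_force: [0.7, 0.8, -0.2]
grip_width: 0.0093
```

```bash
python3 st.py tool
```

```text
t 30.65 depth 0.0599 x 0.0011 v 0.0008 Fa -0.56 Fu 0.77 Fv 0.43 T [ 0.27  -0.031 -0.027] w 0.0093 adv [ 4.000e-04 -9.400e-01  3.411e-01]
```

Request:
{"op": "step_arm", "data": {"steps": [{"translation":[0,-0.0005,0.0002],"turn":[0,0,0]},{"translation":[0,-0.0012,0.0005],"turn":[0,0,0]},{"translation":[0,-0.0012,0.0005],"turn":[0,0,0]}]}}

```text
t: 31.02
tcp_pos: [0.431, 0.1922, 0.2854]
orientation: [0.952, 0.051, 0.016, 0.301]
ft_force: [0.5, 0.2, -1.2]
grip_width: 0.0088
```

Request:
{"op": "step_arm", "data": {"steps": [{"translation":[0,-0.0005,0.0002],"turn":[0,0,0]},{"translation":[0,-0.0012,0.0005],"turn":[0,0,0]},{"translation":[0,-0.0012,0.0005],"turn":[0,0,0]}]}}

```text
t: 31.4
tcp_pos: [0.431, 0.1929, 0.2842]
orientation: [0.952, 0.051, 0.016, 0.301]
ft_force: [-0.7, -0.2, -0.3]
grip_width: 0.0088
```

Request:
{"op": "step_arm", "data": {"steps": [{"translation":[0,-0.0005,0.0002],"turn":[0,0,0]},{"translation":[0,-0.0012,0.0005],"turn":[0,0,0]},{"translation":[0,-0.0012,0.0005],"turn":[0,0,0]}]}}

```text
t: 31.78
tcp_pos: [0.4309, 0.1934, 0.2834]
orientation: [0.952, 0.051, 0.016, 0.301]
ft_force: [-0.5, -3.1, 3.8]
grip_width: 0.0088
```

```bash
python3 st.py tool
```

```text
t 31.77 depth 0.0636 x 0.0011 v 0.0005 Fa 4.83 Fu -0.83 Fv -0.26 T [-0.601 -0.19   0.034] w 0.0088 adv [ 6.000e-04 -9.405e-01  3.400e-01]
```

Request:
{"op": "step_arm", "data": {"claw": -0.2, "steps": [{"translation":[0,-0.0001,0],"turn":[0,0,0]},{"translation":[0,0,0],"turn":[0,0,0]},{"translation":[0,0,0],"turn":[0,0,0]},{"translation":[0,0,0],"turn":[0,0,0]}]}}

```text
t: 32.28
tcp_pos: [0.4309, 0.1934, 0.2833]
orientation: [0.952, 0.051, 0.016, 0.301]
ft_force: [0.2, -0.3, 0.4]
grip_width: 0.037
```

Request:
{"op": "step_arm", "data": {"steps": [{"translation":[0,0,-0.02],"turn":[0,0,0]},{"translation":[0,0,-0.05],"turn":[0,0,0]},{"translation":[0,0,-0.09],"turn":[0,0,0]},{"translation":[0,0,-0.12],"turn":[0,0,0]},{"translation":[0,0,-0.12],"turn":[0,0,0]}]}}

```text
t: 32.9
tcp_pos: [0.424, 0.2631, 0.3828]
orientation: [0.952, 0.051, 0.017, 0.3]
ft_force: [-0.7, -0.2, -1.0]
grip_width: 0.0367
```

```bash
python3 - <<'E'
from look import *
s,c=look("rel2")
c=robot.camera("side"); 
cv2.imwrite("pics/side_end.png",cv2.resize(c["img"][100:340,120:400],None,fx=2.4,fy=2.4,interpolation=cv2.INTER_CUBIC))
show(robot.state())
E
```

```text
t 32.9 p [0.424  0.2631 0.3828] z [ 0.063 -0.57  -0.819] x [0.994 0.107 0.002] j [ 0.713  0.292  1.85  -0.5    1.401  0.795] F [-0.71 -0.19 -0.99] T [ 0.271 -0.    -0.059] w 0.0367
t 33.0 p [0.4234 0.2617 0.3808] z [ 0.06  -0.572 -0.818] x [ 0.994  0.107 -0.001] j [ 0.712  0.294  1.853 -0.5    1.399  0.795] F [-1.21  0.68 -0.48] T [ 0.206 -0.075 -0.017] w 0.0366
```

View pics/rel2.png

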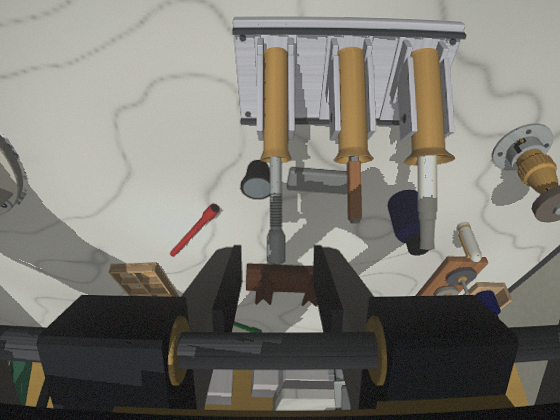

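View pics/side_end.png

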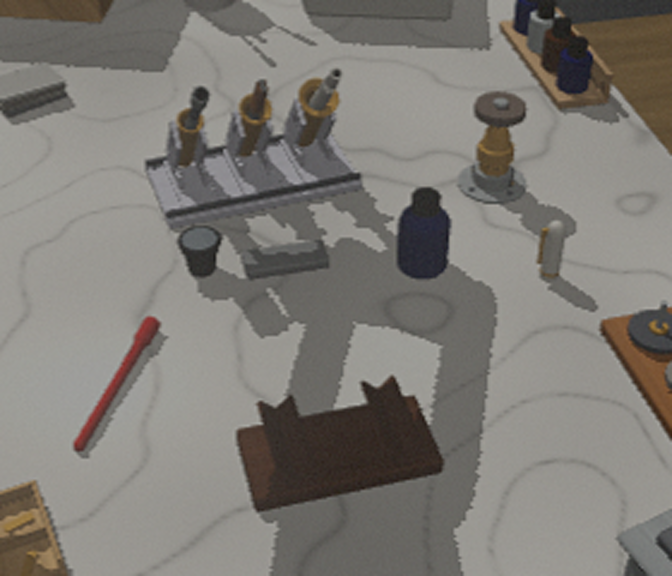

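```bash
python3 - <<'E'
from kin import *
from rig import robot
c=pickle.load(open("rel2.pkl","rb"));W=cloud(c,c["pose"])
u=np.array([.9943,.1065,0]); v=np.cross(AX,u)
for n,w in (("pen",PEN),("tool",TOOL)):
    r=W-w; a=r@AX; k=(a>.01)&(a<.12)&(np.hypot(r@u,r@v)<.02); print(n,"top above mouth",np.percentile(a[k],99.5).round(4))
print(robot.finish_job())
E
```

```text
pen top above mouth 0.076
tool top above mouth 0.086
the job is handed in; nothing more can be done
None
```

The pen body and the seating tool are both in the rack, and the job was handed in at about 33 s of the 61 s allowed.

- **Pen body:** it went in first, domed end down, in the widest tube. I lowered it in steps of about 1.3 mm until I felt the cork at about 68.6 mm below the mouth, with about 5 N straight along the tube. Only then did I let go.
- **Seating tool:** it went in second, plain end down and cup head up, in the narrowest tube. I lowered it the same way and felt the cork at about 63.6 mm with about 4.8 N, then let go.

**Last checks:**
- The wrist and side pictures show both standing in their tubes. The V-rest is empty, the other things look undisturbed, and the gripper has backed off clear.
- The pen stands 76 mm and the tool 86 mm out of their mouths. That matches their lengths minus the depths I felt, so neither slid further after release.

No check failed. The cameras disagreed by 1–2 mm at first, and I corrected for that at the mouth of each tube. Sideways forces stayed within the sensor noise of about 1 N.

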